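Check-heat the mug warming plate

TASK

Lift the hanging dial thermometer up and off its hook, stand it upright in the middle of the warming plate and let go of it; set it down, do not drop it. Then switch the console out of standby by throwing the paddle toggle fully OFF (down the slope, towards the robot), and only after that throw both ball-ended toggles fully ON (up the slope, away from the robot). Leave the plain rod toggles in the same row and everything else on the table as they are.

Things in the scene. Friction and masses are not known exactly. Their poses are not given: they have to be found in the camera images.
- gauge_mid (a point): plain steel dial thermometer, about 180 g: case 18 (x) by 50 (y) by 52 mm high on a heavy foot plate 72 (x) by 46 (y) by 8 mm, which starts 12 mm ahead of this point and ends 60 mm behind. This point is the case's centre, 33 mm above the foot's underside; z is up it, the dial looks to -x. Grip its flat sides (50 mm apart in y) from the dial side and above, tool tilted 40 to 50 degrees
- gauge_eye (a point): top of the thermometer's upright wire bail, which hangs on the hook: a rigid closed loop of 4 mm wire, 32 mm wide along y, rising from the case's rear top edge. This point is 117 mm above gauge_mid and 14 mm to its +x, over the balance point. Hook and bail leave no room for a hand from straight above
- hook: fixed hook stand of dark steel. The origin is on the table straight under the hook's seat, where the bail hangs; the hook's open end points to -x. The 16 mm post (285 mm tall) is 75 mm to +x, on a foot 90 mm square. The seat (middle of the 8 mm rod) is 250 mm above the table; from it the rod climbs gently back to the post
- hook_tip (a point): open end of the hook, upturned: 26 mm to the hook's -x and 22 mm above the seat (rod 8 mm thick). The bail must be lifted about 30 mm before it passes over the tip, and then drawn to the hook's -x: some 90 mm before it is raised much higher or turned, as the thermometer's foot reaches back under the hook
- plate_top (a point): centre of the bare, flat dark steel top, 130 mm square and 45 mm above the table, of the fixed warming plate (grey body 140 mm square)
- console: fixed grey console, 250 mm wide (y). Its aluminium face, 150 mm long, slopes 30 degrees: low edge to -x, rising to +x. Origin on the table; the face's middle is 75 mm above it. Six toggles in a row along y, 32 mm apart in any order, pivot about axes along y, 12 mm off the face over its mid-line; mounting plates 6 mm thick, 60 mm up the slope
- paddle (a joint): the one toggle with a flat paddle end (18 mm wide along the row, 6 mm thick, from 24 to 50 mm from the pivot, on an 8 mm stem); all steel. STANDBY switch, found ON. 0 = OFF, leaning down the slope; 0.9 rad = ON, leaning up the slope; 0.45 = square to the face. Friction 0.06 N m, no spring: it stays where left
- paddle_tip (a point): point on the lever paddle, 45 mm from its pivot
- ball_a (a joint): a toggle with a round ball end (ball 18 mm, centre 41 mm from the pivot, on an 8 mm stem); all steel. heater switch, found OFF. Same angles and friction as the paddle
- ball_a_tip (a point): point on the lever ball_a, 45 mm from its pivot
- ball_b (a joint): a toggle with a round ball end (ball 18 mm, centre 41 mm from the pivot, on an 8 mm stem); all steel. heater switch, found OFF. Same angles and friction as the paddle
- ball_b_tip (a point): point on the lever ball_b, 45 mm from its pivot
- bat_a (a joint): a toggle that is a plain straight 8 mm rod, 50 mm from the pivot to its end; all steel. to be left as it is, found ON. Same angles and friction as the paddle
- bat_a_tip (a point): point on the lever bat_a, 45 mm from its pivot
- bat_b (a joint): a toggle that is a plain straight 8 mm rod, 50 mm from the pivot to its end; all steel. to be left as it is, found OFF. Same angles and friction as the paddle
- bat_b_tip (a point): point on the lever bat_b, 45 mm from its pivot
- bat_c (a joint): a toggle that is a plain straight 8 mm rod, 50 mm from the pivot to its end; all steel. to be left as it is, found ON. Same angles and friction as the paddle
- bat_c_tip (a point): point on the lever bat_c, 45 mm from its pivot
- mug_a: white mug, 82 mm across, 95 mm high, standing between the robot and the hook; loose, to be left alone; origin at the middle of its underside
- ink_jar: small amber jar, 42 mm across, 55 mm high, beside the hook stand; loose, to be left alone; origin at the middle of its underside
- mug_b: black mug, 82 mm across, 95 mm high, beyond the warming plate; loose, to be left alone; origin at the middle of its underside
- can: bare aluminium can, 60 mm across, 80 mm high, between the robot and the warming plate; loose, to be left alone; origin at the middle of its underside
- spatula: 200 mm spatula lying in front of the console; loose, to be left alone; origin at the middle of its underside (its long axis is x)
- tape: cardboard core, 90 mm across, 24 mm high, beyond the console; loose, to be left alone; origin at the middle of its underside
Mind the look-alikes: they are no part of the job. Leave any blue look-alike of the part that bears gauge_mid alone. There is more than one size of the part that bears plate_top; the job needs the larger.

How it is judged:
By the outcome, as a careful person would: the job done as asked, in the order asked, and still so for the second after the job is handed in, with the robot touching nothing.
It also fails if it takes over 67 s, if anything falls off the work surface, if the arm or the gripper's body presses on something with over 40 N, if the wrist force passes 120 N, or if a joint passes its speed limit or range.

ROBOT

A 6-joint arm with a two-finger parallel gripper is mounted at the origin on the work surface. World frame = base frame: x ahead of the robot, y to its left, z up, the work surface at z = 0. Lengths are in m, angles in rad, forces in N, time in s.
With the tool pointing down it reaches from about 0.325 to 0.9 m from the base axis. Payload 6.1 kg.
Tool frame: the origin (TCP) lies at the very end of the fingers, on their centre line; the grasp point (between the pads) lies 19 mm behind it; z points along the fingers, y is the direction in which the jaws open and shut (so a half turn about z gives the same grasp; the last joint's range is limited). The gripper opens to 85 mm and grips with 20 to 120 N. Pads are 22 mm wide; open, the fingers measure 114 mm over their backs; the gripper's body (76 mm by 85 mm) begins 54 mm behind the grasp point. The pads swing forward as they close: fully open they stand 13 mm farther back than shut.
Start: joints at [1.005, 0.22, 1.526, -0, 1.395, -0.126], TCP at [0.266, 0.566, 0.231] pointing down, gripper open.
Joint ranges: [-2.98, 2.98], [-0.91, 2.08], [0.09, 2.57], [-1.24, 4.39], [0.2, 2.65], [-2.68, 2.68]. Speed limits (rad/s): [2.57, 2.57, 3.01, 3.14, 3.14, 3.14].

INTERFACE

Orientations are given as a unit quaternion [x, y, z, w].
In Python, from workcell import bot gives the robot as it stands. The module is installed in compiled form; this text tells all that it offers.
- The arm moves only by the tool move_arm, never from a script. Its argument "steps" is a list of rows, each a list of 2 entries, a list of its own where there are three numbers: the shift along the world's x, y, z in mm, then the turn about the world's z in degrees. A call has 1 to 20 rows; each row shifts and turns the commanded pose from where the row before left it; what a row does not reach is not made up. A row lasts 1/8 s, in which the tool goes at most 62.5 mm and 10.7 degrees, less where a joint would pass 70% of its speed; a pose out of reach is approached as far as the arm can. A call is refused whole if a number of a shift passes 62.5 or a number of a turn 10.7, either way. A call with a gripper value outside its range is refused whole. "gripper" is the finger opening in mm, from 0 to 85.4, set as the call begins (left out, the last holds). The fingers move at their own pace and stop on an object; the grip force is fixed at half the most. Time passes only in rows, so rows that do not move let the fingers close. It gives the time, the measured TCP pose, the force and the opening at its end, in the units of the state.
- bot.get_obs(): the state, without advancing time (a new reading comes with each control period).
- bot.capture(name): name is "scene" or "top" or "wrist"; returns the picture (420x560x3 uint8, red, green, blue); there is no depth.
- bot.camera_params(name): a dict with "fx", "fy", "cx", "cy" (pixels), "dist" ([k1, k2, p1, p2, k3] as OpenCV has them; the pictures are not rectified), "origin" and "rotation" of the camera in the world. Camera axes: x right, y up, looking along -z (the intrinsics and any distortion apply to the point x, -y, -z); pixel columns grow to the right and rows downward; lengths in m; the calibration is good to about 2 mm. A picture is of the moment at which its call begins: read the wrist's pose just before it. camera_params takes no time and is no camera call; for the wrist camera it gives the pose at the moment of the call.
- bot.hand_in(): hands the job in, once; it reports no verdict.
The state is a dict: "time_s": time; "qpos": joint angles; "joint_vel": joint speeds; "effort": joint torques, N m; "tool_pos": TCP position; "tcp_rot": TCP orientation; "ft_force": force on the tool from outside, world axes, zero at the start; "moment": the same for the moment, N m; "grip_width": finger opening in m.
Only numpy, scipy, OpenCV 4.12 (cv2) and the standard library are available. Lean on these libraries where they do the work, as an engineer would, in place of code of your own. Each camera call takes 0.05 s, during which the arm holds its last target. There are 200 camera calls.

## Working session

There is one attempt and no reset: what is moved stays moved. The work goes in short steps, Python scripts to look and compute and a tool call to move; the robot and the scene stay as the last step left them, time stands still between calls to the robot, and variables do not carry over. Pictures are saved under pics/ and viewed, about 8 in all and at most 12, crops included, and the job is handed in when it is done.

Besides the shell and the picture viewer there is one more tool, called after "Emit:" as a command line: name --argument value ..., lists and objects as JSON in quotes. move_arm: Moves the arm, as the interface text tells. Its arguments: {"type":"object","properties":{"steps":{"type":"array"},"gripper":{"type":"number"}},"required":["steps"]}

```bash
mkdir -p pics; ls; cat > h.py <<'E'
import numpy as np, cv2
from workcell import bot
def K(p): return np.array([[p['fx'],0,p['cx']],[0,p['fy'],p['cy']],[0,0,1.]])
def ray(p,uv):
    q=cv2.undistortPoints(np.array(uv,float).reshape(-1,1,2),K(p),np.array(p['dist'])).reshape(-1,2)
    d=np.c_[q[:,0],-q[:,1],-np.ones(len(q))]@np.array(p['rotation']).T
    return np.array(p['origin']),d
def onz(p,uv,z):
    o,d=ray(p,uv); return o+d*((z-o[2])/d[:,2])[:,None]
def proj(p,X):
    c=(np.atleast_2d(X)-p['origin'])@np.array(p['rotation']); c=c*[1,-1,-1]
    return cv2.projectPoints(c,np.zeros(3),np.zeros(3),K(p),np.array(p['dist']))[0].reshape(-1,2)
def tri(p1,a,p2,b):
    o1,d1=ray(p1,a);o2,d2=ray(p2,b);out=[]
    for u,v in zip(d1,d2):
        s=np.linalg.lstsq(np.c_[u,-v],o2-o1,rcond=None)[0]
        out.append(np.r_[(o1+u*s[0]+o2+v*s[1])/2,np.linalg.norm(o1+u*s[0]-o2-v*s[1])])
    return np.array(out)
def save(n,f):
    im=bot.capture(n); cv2.imwrite(f'pics/{f}.png',im[:,:,::-1]); return im
E
python3 - <<'E'
from h import *
np.set_printoptions(precision=3,suppress=True)
print(bot.get_obs())
for n in('scene','top','wrist'):
    p=bot.camera_params(n); print(n,p)
a=save('scene','s0'); b=save('top','t0')
E
```

```text
pics
{'time_s': 0.0, 'qpos': array([ 1.005,  0.221,  1.528, -0.   ,  1.395, -0.126]), 'joint_vel': array([ 0.001,  0.001, -0.   , -0.   ,  0.003, -0.   ]), 'effort': array([ -0.001, -49.691, -38.939,  -0.   ,   0.011,   0.   ]), 'tool_pos': array([0.266, 0.565, 0.23 ]), 'tcp_rot': array([ 0.218,  0.976, -0.001, -0.   ]), 'ft_force': array([-0.324, -0.496,  0.113]), 'moment': array([0.015, 0.004, 0.024]), 'grip_width': 0.08542991400445926}
scene {'fx': 400.990910316096, 'fy': 400.990910316096, 'cx': 273.43774430869104, 'cy': 212.04770216593022, 'dist': array([-0.01,  0.  ,  0.  ,  0.  ,  0.  ]), 'origin': array([1.373, 0.297, 1.097]), 'rotation': array([0.209, 0.296, 0.769, 0.526])}
top {'fx': 384.74052563309067, 'fy': 384.74052563309067, 'cx': 279.2826160321273, 'cy': 210.1597729447772, 'dist': array([-0.011,  0.   ,  0.   ,  0.   ,  0.   ]), 'origin': array([0.402, 0.001, 1.24 ]), 'rotation': array([ 0.061, -0.062, -0.694,  0.714])}
wrist {'fx': 294.47832276270816, 'fy': 294.47832276270816, 'cx': 277.59877673692864, 'cy': 210.6981018761826, 'dist': array([-0.002,  0.   ,  0.   ,  0.   ,  0.   ]), 'origin': array([0.194, 0.599, 0.372]), 'rotation': array([-0.132, -0.083,  0.529,  0.834])}
```

View pics/s0.png

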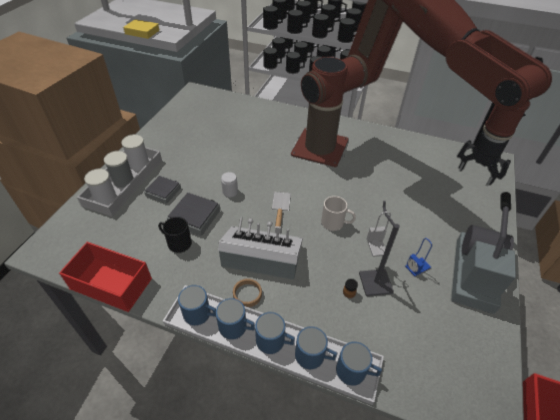

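View pics/t0.png

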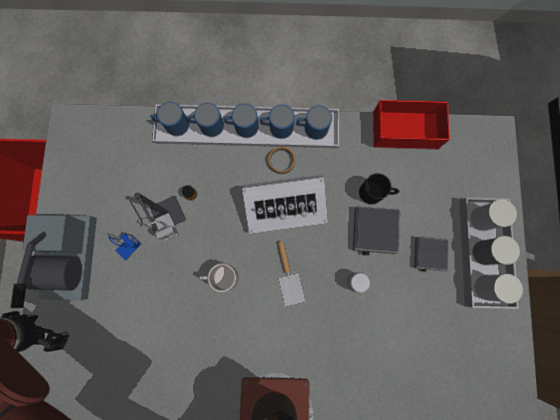

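```bash
sed -i "s/^def K/from scipy.spatial.transform import Rotation as R\n_cp=bot.camera_params\ndef cam(n):\n    p=dict(_cp(n)); p['rotation']=R.from_quat(p['rotation']).as_matrix(); return p\ndef K/" h.py
python3 - <<'E'
import cv2,numpy as np
s=cv2.imread('pics/s0.png');t=cv2.imread('pics/t0.png')
def c(im,x,y,w,h,f): return cv2.resize(im[y:y+h,x:x+w],None,fx=f,fy=f,interpolation=cv2.INTER_CUBIC)
A=np.hstack([c(s,345,195,100,100,4),c(t,100,175,100,100,4)])
B=np.hstack([c(s,210,205,100,50,4),c(t,236,175,100,50,4)])
cv2.imwrite('pics/c0.png',np.vstack([A,B]))
E
```

```text
(no output)
```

View pics/c0.png

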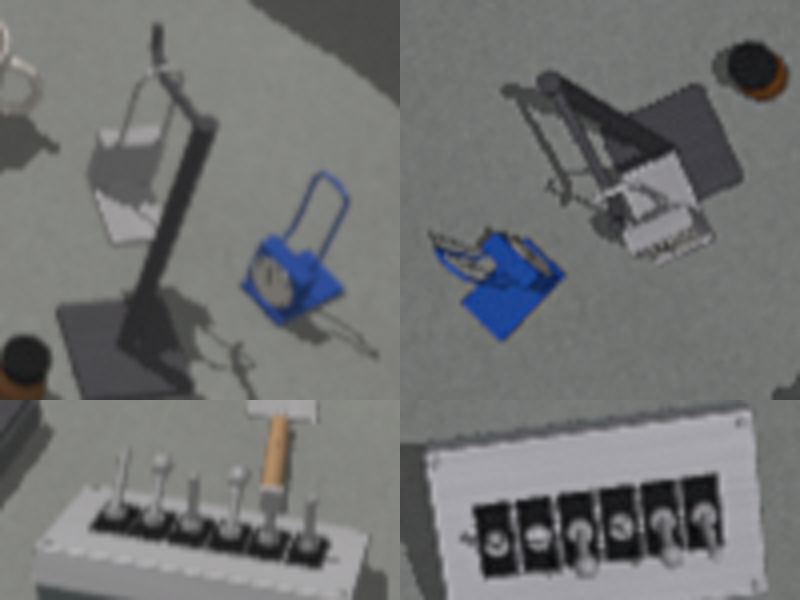

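```bash
python3 - <<'E'
from h import *
np.set_printoptions(precision=4,suppress=True)
s=cam('scene');t=cam('top')
f=lambda x,y:(100+(x-400)/4,175+y/4)
g=lambda x,y:(345+x/4,195+y/4)
k=lambda x,y:(236+(x-400)/4,175+(y-400)/4)
print('post',tri(s,[g(205,125)],t,[f(548,82)]),onz(t,[f(548,82)],.285))
print('tip',onz(t,[f(608,215)],.274),onz(s,[g(157,28)],.276), tri(s,[g(157,28)],t,[f(608,215)]))
print('foot',onz(t,[f(698,83),f(745,182)],.006))
print('con hi',onz(t,[k(425,450),k(752,408)],.1125),'lo',onz(t,[k(447,625),k(770,592)],.0375))
im=cv2.imread('pics/t0.png')
sub=im[195:275,340:410].astype(int); m=((sub.max(2)<85)).astype(np.uint8)
n,l,st,c=cv2.connectedComponentsWithStats(m)
i=1+st[1:,4].argmax(); print(st[i],c[i]+[340,195])
cn=cv2.findContours((l==i).astype(np.uint8),0,2)[0][0]; r=cv2.minAreaRect(cn); bp=cv2.boxPoints(r)+[340,195]; print(bp)
print(onz(t,bp,.045),onz(t,bp,.045).mean(0))
# brightness profile
print(im[230,345:405,1]); print(im[200:262,378,1])
for nm,px in dict(muga=(224,277),can=(360,282),jar=(189,193),mugb=(375,189),spat=(286,255),tape=(281,160),redcan=(0,0)).items(): print(nm,onz(t,[px],.05))
E
```

```text
post [[0.5979 0.3645 0.2805 0.0028]] [[0.5967 0.3642 0.285 ]]
tip [[0.5143 0.3226 0.274 ]] [[0.5152 0.3164 0.276 ]] [[0.5146 0.3189 0.2768 0.0053]]
foot [[0.6563 0.3474 0.006 ]
 [0.5756 0.3031 0.006 ]]
con hi [[ 0.6655  0.1158  0.1125]
 [ 0.7051 -0.1296  0.1125]] lo [[ 0.5426  0.0999  0.0375]
 [ 0.576  -0.1537  0.0375]]
[   8   12   52   49 2139] [372.7045 229.2071]
[[346.9563 254.3534]
 [348.5021 206.4355]
 [399.159  208.0696]
 [397.6133 255.9875]]
[[ 0.4786 -0.2105  0.045 ]
 [ 0.6296 -0.2157  0.045 ]
 [ 0.629  -0.376   0.045 ]
 [ 0.4779 -0.3674  0.045 ]] [ 0.5538 -0.2924  0.045 ]
[116 116 105  68  71  74  72  70  60  44  48  56  49  70  68  69  70  68
  68  69  70  66  67  67  67  67  69  68  66  66  66  69  67  66  68  66
  66  67  71  68  66  68  69  68  67  68  68  68  69  67  66  67  64  78
 104 120 118 120 121 120]
[ 11  35  87 125 123 121 121 111  87  73  64  67  63  65  67  65  65  65
  68  66  65  66  66  68  67  68  65  68  69  67  66  68  68  68  67  66
  66  70  67  66  67  68  66  68  65  68  70  68  67  71  92  90  82 113
 115 116 118 118 117 115 112 114]
muga [[0.399  0.1653 0.05  ]]
can [[ 0.3956 -0.2492  0.05  ]]
jar [[0.6574 0.2898 0.05  ]]
mugb [[ 0.6874 -0.2992  0.05  ]]
spat [[ 0.4711 -0.0219  0.05  ]]
tape [[0.7743 0.0018 0.05  ]]
redcan [[1.3285 1.0001 0.05  ]]
```

Emit:
move_arm --steps '[[[0,0,60],9],[[0,-20,60],9],[[15,-55,20],9],[[20,-55,20],9],[[20,-55,20],9],[[20,-55,20],9],[[20,-50,20],0],[[0,-50,20],0]]'

```text
time_s: 1.1
tool_pos: [0.3616, 0.2238, 0.4705]
tcp_rot: [-0.248, 0.969, -0.0, -0.001]
ft_force: [1.3, -1.3, 0.4]
grip_width: 0.0853
```

```bash
cat > st.py <<'E'
from h import *
np.set_printoptions(precision=3,suppress=True)
o=bot.get_obs(); r=R.from_quat(o['tcp_rot']).as_matrix()
print('t',round(o['time_s'],2),'q',o['qpos'],'pos',o['tool_pos'],'F',o['ft_force'],'w',round(o['grip_width'],4))
print('tilt',np.degrees(np.arccos(-r[2,2])),'zaz',np.degrees(np.arctan2(r[1,2],r[0,2])),'yaz',np.degrees(np.arctan2(r[1,1],r[0,1])),'y',r[:,1])
E
python3 st.py
```

```text
t 1.1 q [ 0.369 -0.303  1.595 -0.     1.851 -1.704] pos [0.362 0.224 0.47 ] F [ 1.336 -1.34   0.39 ] w 0.0853
tilt 0.06536937039653294 zaz -140.11244815391268 yaz 118.75224894425226 y [-0.481  0.877 -0.   ]
```

Emit:
move_arm --steps '[[[0,0,62],0],[[0,0,62],0],[[0,0,62],0],[[0,0,62],0],[[0,0,62],0]]'

```text
time_s: 1.72
tool_pos: [0.3607, 0.2256, 0.7783]
tcp_rot: [-0.249, 0.969, 0.0, 0.001]
ft_force: [1.6, 0.2, 0.2]
grip_width: 0.0852
```

```bash
python3 st.py
```

```text
t 1.73 q [ 0.373  0.073  0.613 -0.     2.454 -1.7  ] pos [0.361 0.226 0.778] F [1.58  0.243 0.214] w 0.0852
tilt 0.0689413780772126 zaz 20.850711939911783 yaz 118.79762883783802 y [-0.482  0.876 -0.   ]
```

Emit:
move_arm --steps '[[[0,0,40],0],[[0,0,40],0],[[0,0,40],0],[[0,0,40],0],[[0,0,40],0],[[0,0,40],0]]'

```text
time_s: 2.48
tool_pos: [0.3422, 0.2134, 0.8723]
tcp_rot: [-0.248, 0.966, 0.011, 0.068]
ft_force: [0.3, 0.1, 0.3]
grip_width: 0.0852
```

```bash
python3 st.py
```

```text
t 2.48 q [ 0.355  0.268  0.088  0.015  2.647 -1.705] pos [0.342 0.213 0.872] F [0.347 0.073 0.26 ] w 0.0852
tilt 7.923522489123552 zaz 23.250964953779075 yaz 118.77123663815925 y [-0.481  0.876 -0.013]
```

Emit:
move_arm --steps '[[[-50,-22,0],0],[[-50,-22,0],0],[[-50,-22,0],0],[[-50,-22,0],0]]'

```text
time_s: 2.98
tool_pos: [0.1409, 0.1255, 0.8703]
tcp_rot: [-0.248, 0.966, 0.01, 0.069]
ft_force: [-2.1, -0.5, 0.8]
grip_width: 0.0856
```

```bash
python3 st.py
```

```text
t 2.98 q [ 0.26  -0.289  0.644  0.041  2.648 -1.777] pos [0.141 0.126 0.87 ] F [-2.081 -0.465  0.817] w 0.0856
tilt 7.978440901666744 zaz 22.890355545105606 yaz 118.7896351511822 y [-0.482  0.876 -0.014]
```

Emit:
move_arm --steps '[[[0,0,60],0],[[0,0,60],0],[[0,0,60],0],[[0,0,60],0],[[0,0,60],0],[[0,0,60],0]]'

```text
time_s: 3.72
tool_pos: [0.1728, 0.1562, 0.9465]
tcp_rot: [-0.244, 0.953, 0.014, 0.181]
ft_force: [0.2, 0.6, -0.4]
grip_width: 0.0852
```

```bash
python3 st.py
```

```text
t 3.73 q [ 0.464 -0.041  0.172 -0.103  2.647 -1.708] pos [0.173 0.156 0.947] F [ 0.202  0.623 -0.363] w 0.0852
tilt 20.875004849694413 zaz 18.72883344337877 yaz 118.10261865096568 y [-0.47   0.88  -0.062]
```

Emit:
move_arm --steps '[[[-45,-25,45],0],[[-45,-25,45],0],[[-45,-25,45],0],[[-45,-25,45],0],[[-45,-25,45],0],[[-45,-25,45],0]]'

```text
time_s: 4.47
tool_pos: [0.0584, 0.1005, 0.9631]
tcp_rot: [-0.243, 0.942, 0.019, 0.23]
ft_force: [0.4, 0.6, 0.3]
grip_width: 0.0855
```

```bash
python3 st.py
```

```text
t 4.47 q [ 1.654 -0.103  0.192 -1.159  2.647 -1.56 ] pos [0.058 0.101 0.963] F [0.359 0.616 0.304] w 0.0855
tilt 26.677802555967908 zaz 19.210636831821265 yaz 117.9370982346189 y [-0.467  0.881 -0.076]
```

Emit:
move_arm --steps '[[[50,20,-20],0],[[50,20,-10],0],[[50,20,0],0],[[0,0,60],0],[[0,0,60],0],[[0,0,60],0],[[0,0,60],0],[[0,0,60],0],[[0,0,60],0]]'

```text
time_s: 5.6
tool_pos: [0.1026, 0.1219, 0.9866]
tcp_rot: [-0.243, 0.928, 0.01, 0.283]
ft_force: [0.2, -0.5, -0.7]
grip_width: 0.0852
```

```bash
python3 st.py
```

```text
t 5.6 q [ 0.134 -0.169  0.088  0.181  2.647 -1.765] pos [0.103 0.122 0.987] F [ 0.214 -0.522 -0.749] w 0.0852
tilt 32.88108144926618 zaz 16.70129602048751 yaz 117.35905780621712 y [-0.456  0.882 -0.119]
```

Emit:
move_arm --steps '[[[40,40,-40],0],[[40,40,-40],0],[[40,40,-40],0],[[40,40,-40],0],[[40,40,-40],0],[[40,40,-40],0],[[40,40,-30],0],[[40,40,-30],0],[[40,40,0],0],[[40,40,0],0],[[40,40,0],0],[[40,40,0],0]]'

```text
time_s: 7.1
tool_pos: [0.4185, 0.4622, 0.8278]
tcp_rot: [-0.25, 0.931, -0.006, 0.264]
ft_force: [0.4, 1.5, 1.4]
grip_width: 0.0855
```

```bash
python3 st.py
```

```text
t 7.1 q [-1.951 -0.796  0.345  2.567  2.272 -1.372] pos [0.419 0.462 0.828] F [0.444 1.479 1.416] w 0.0855
tilt 30.67743658343402 zaz 13.73505001855328 yaz 117.84597097837724 y [-0.462  0.875 -0.143]
```

Emit:
move_arm --steps '[[[-40,-40,20],0],[[-40,-40,20],0],[[-40,-40,20],0],[[-40,-40,20],0],[[-40,-40,20],0],[[-40,-40,20],0],[[-40,-40,20],0],[[-36,-20,20],0],[[0,0,0],0]]'

```text
time_s: 8.22
tool_pos: [0.1275, 0.1931, 0.9761]
tcp_rot: [-0.256, 0.926, -0.004, 0.278]
ft_force: [0.2, -0.0, 0.3]
grip_width: 0.0853
```

```bash
python3 st.py
```

```text
t 8.22 q [-0.743 -0.26   0.114  1.222  2.644 -1.597] pos [0.128 0.193 0.976] F [ 0.193 -0.046  0.261] w 0.0853
tilt 32.27059467700078 zaz 14.636146389121881 yaz 118.52105185605295 y [-0.472  0.869 -0.15 ]
```

Emit:
move_arm --steps '[[[0,-40,0],0],[[0,-40,0],0],[[0,-40,-20],0],[[20,-40,-40],0],[[20,0,-40],0]]'

```text
time_s: 8.85
tool_pos: [0.1433, 0.1355, 0.927]
tcp_rot: [-0.239, 0.925, 0.025, 0.295]
ft_force: [-0.8, -0.3, 1.8]
grip_width: 0.0854
```

```bash
python3 st.py
```

```text
t 8.85 q [ 0.219 -0.469  0.684  0.093  2.326 -1.774] pos [0.143 0.135 0.927] F [-0.849 -0.32   1.819] w 0.0854
tilt 34.49372512465372 zaz 19.38810398417034 yaz 117.35332132696543 y [-0.457  0.884 -0.095]
```

Emit:
move_arm --steps '[[[10,10,-60],0],[[10,10,-60],0],[[20,20,-60],0],[[30,30,-60],0],[[40,40,-50],0],[[40,40,-30],0],[[40,40,0],0],[[40,40,0],0],[[40,40,0],0],[[40,40,0],0]]'

```text
time_s: 10.1
tool_pos: [0.311, 0.3146, 0.8312]
tcp_rot: [-0.237, 0.928, 0.038, 0.284]
ft_force: [-0.5, 2.1, 1.6]
grip_width: 0.0855
```

```bash
python3 st.py
```

```text
t 10.1 q [-1.811 -0.913  0.915  2.193  2.562 -1.69 ] pos [0.311 0.315 0.831] F [-0.549  2.121  1.62 ] w 0.0855
tilt 33.286260535904404 zaz 22.00797486706815 yaz 117.61202239362335 y [-0.463  0.884 -0.064]
```

Emit:
move_arm --steps '[[[-40,-30,30],0],[[-40,-30,40],0],[[-40,-30,40],0],[[-40,-30,40],0],[[-20,-30,20],0],[[0,-40,0],0],[[0,-40,0],0],[[0,-40,0],0],[[20,-40,-20],0],[[20,0,-20],0]]'

```text
time_s: 11.35
tool_pos: [0.1693, 0.1481, 0.9385]
tcp_rot: [-0.242, 0.921, 0.027, 0.304]
ft_force: [-0.2, 0.9, 0.4]
grip_width: 0.0853
```

```bash
python3 st.py
```

```text
t 11.35 q [-0.177 -0.453  0.638  0.423  2.355 -1.869] pos [0.169 0.148 0.938] F [-0.22   0.924  0.427] w 0.0853
tilt 35.59350753620906 zaz 19.7921968566811 yaz 117.64726625912395 y [-0.462  0.882 -0.097]
```

Emit:
move_arm --steps '[[[50,0,-10],0],[[50,0,-10],0],[[50,10,-20],0],[[40,20,-40],0],[[40,20,-40],0]]'

```text
time_s: 11.98
tool_pos: [0.4006, 0.195, 0.8179]
tcp_rot: [-0.237, 0.923, 0.028, 0.302]
ft_force: [0.4, 0.2, 1.3]
grip_width: 0.0854
```

```bash
python3 st.py
```

```text
t 11.97 q [ 0.22  -0.355  1.035  0.076  1.848 -1.811] pos [0.401 0.195 0.818] F [0.396 0.185 1.342] w 0.0854
tilt 35.37353138996198 zaz 19.80605133796068 yaz 117.21547604599564 y [-0.455  0.886 -0.091]
```

Emit:
move_arm --steps '[[[0,50,-20],0],[[0,50,-20],0],[[0,50,-20],0],[[0,50,-20],0],[[10,50,-20],0],[[20,50,0],0],[[20,50,0],0],[[20,50,0],0],[[20,50,0],0],[[20,50,0],0],[[20,50,0],0],[[20,50,0],0]]'

```text
time_s: 13.48
tool_pos: [0.5272, 0.7389, 0.6636]
tcp_rot: [-0.241, 0.913, 0.047, 0.325]
ft_force: [-0.6, -0.3, 1.1]
grip_width: 0.0855
```

```bash
python3 st.py
```

```text
t 13.47 q [ 0.992  0.767  0.093 -0.356  1.692 -1.246] pos [0.527 0.739 0.664] F [-0.557 -0.295  1.116] w 0.0855
tilt 38.39759615227165 zaz 22.96578503044603 yaz 118.13284204617717 y [-0.47   0.88  -0.071]
```

Emit:
move_arm --steps '[[[25,50,0],0],[[25,50,0],0],[[25,50,0],0]]'

```text
time_s: 13.85
tool_pos: [0.5647, 0.8129, 0.6068]
tcp_rot: [-0.244, 0.897, 0.076, 0.36]
ft_force: [-0.5, -0.3, -0.4]
grip_width: 0.085
```

```bash
python3 st.py
```

```text
t 13.85 q [ 1.     0.866  0.091 -0.352  1.507 -1.204] pos [0.565 0.813 0.607] F [-0.493 -0.31  -0.44 ] w 0.085
tilt 43.192940743602264 zaz 27.158223235196328 yaz 119.56321399144541 y [-0.493  0.869 -0.039]
```

Emit:
move_arm --steps '[[[25,50,0],0],[[-15,-60,0],0],[[-15,-60,0],0],[[-15,-60,0],0],[[-20,-60,-20],0],[[-20,-60,-20],0],[[-20,-60,-20],0],[[-20,-60,-20],0],[[-20,-60,-30],0],[[-20,-50,-30],0],[[-10,-30,-40],0],[[0,-10,-50],0],[[0,0,0],0]]'

```text
time_s: 15.48
tool_pos: [0.4177, 0.3328, 0.3657]
tcp_rot: [-0.245, 0.893, 0.084, 0.368]
ft_force: [-0.5, 0.6, 1.4]
grip_width: 0.0857
```

```bash
python3 st.py; python3 -c "
from h import *
save('wrist','w1'); print({k:v for k,v in cam('wrist').items() if k in('origin','rotation')})"
```

```text
t 15.47 q [ 0.552 -0.659  2.192 -0.057  0.836 -1.534] pos [0.418 0.333 0.366] F [-0.459  0.616  1.398] w 0.0857
tilt 44.32828638562916 zaz 28.14132849021319 yaz 119.97261667094138 y [-0.499  0.866 -0.031]
{'origin': array([0.28287969, 0.25764873, 0.41578936]), 'rotation': array([[-0.49923078, -0.3838281 , -0.77681698],
       [ 0.86593437, -0.25250363, -0.43174018],
       [-0.03043509, -0.88821051,  0.45842753]])}
```

View pics/w1.png

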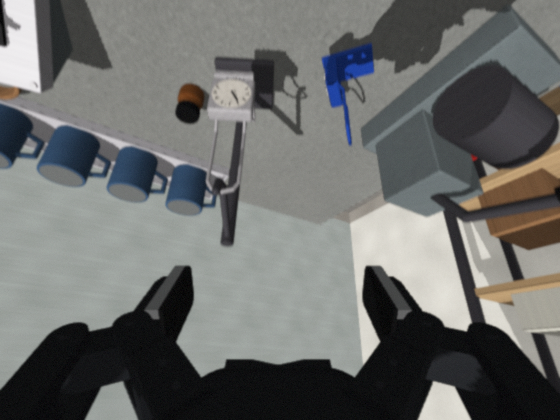

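Emit:
move_arm --steps '[[[-5,-20,-50],0],[[-5,-20,-50],0],[[0,-20,-40],0],[[0,0,0],0]]'

```text
time_s: 16.02
tool_pos: [0.4089, 0.2759, 0.2323]
tcp_rot: [-0.246, 0.891, 0.085, 0.371]
ft_force: [-0.3, 0.6, 0.9]
grip_width: 0.085
```

```bash
python3 st.py; python3 -c "
from h import *
import pickle
p=cam('wrist'); pickle.dump(p,open('w2.pkl','wb'))
im=save('wrist','w2')"
```

```text
t 16.02 q [ 0.376 -0.762  2.494  0.14   0.637 -1.812] pos [0.409 0.276 0.232] F [-0.31   0.58   0.883] w 0.085
tilt 44.764228570534456 zaz 28.33527524943009 yaz 120.14546833539514 y [-0.502  0.864 -0.031]
```

View pics/w2.png

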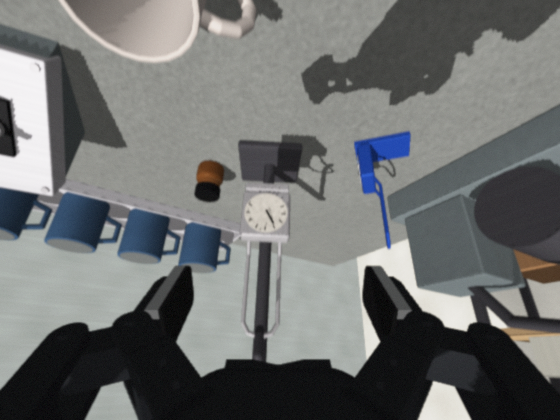

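```bash
python3 - <<'E'
from h import *
import pickle
np.set_printoptions(precision=4,suppress=True)
p=pickle.load(open('w2.pkl','rb')); im=cv2.imread('pics/w2.png')
g=im[:,:,1].astype(int)
for r in(192,200,230,238): print(r,g[r,230:300:1])
print(g[180:250,284])
print(g[318:340,262],g[290,238:288])
for c in[(266,213)]: 
    for z in(.136,.140,.144): print(onz(p,[c],z))
print('eye',onz(p,[(262,333)],.256)); print(p['origin'])
# at origin hook
X=np.array([.5313,.3279,.256]);d=np.array([np.cos(.503),np.sin(.503),0])
print(proj(p,[X, X-[0,0,.117]-.023*d, X-[0,0,.006]-d*.026+[0,0,.022]]))
E
```

```text
192 [149 144 148 150 152 149 149 148 148 150 151 151 150 149 147 140 138 139
 136 137 138 139 140 143 139 140 139 139 136 125 127 136 143 141 142 143
 138 136 128 124 129 132 132 122 123 130 135 133 132 141 150 160 163 159
 162 163 161 160 142 145 149 149 150 152 154 154 154 154 155 157]
200 [153 150 152 152 150 149 149 149 148 151 150 153 146 144 147 145 146 149
 155 162 176 193 198 201 204 204 207 203 204 201 198 199 200 202 204 205
 204 203 202 205 205 208 206 209 203 200 198 199 202 203 201 193 174 158
 147 148 148 145 128 114 126 145 151 152 154 153 154 152 152 151]
230 [162 169 171 168 165 160 159 152 149 141 145 152 154 152 153 151 150 151
 149 154 155 152 155 158 163 171 181 188 187 184 182 194 200 195 180 181
 196 204 201 202 201 196 191 186 177 171 168 161 157 153 152 151 148 149
 148 151 150 138 122 118 141 148 148 149 145 150 144 147 148 148]
238 [103 106 118 147 177 189 191 180 156 135 134 166 178 182 184 184 182 184
 184 184 184 186 187 188 189 186 190 186 187 185 186 184 185 186 185 187
 187 187 188 186 189 188 189 189 191 189 191 191 190 187 188 191 193 191
 193 194 191 173 147 138 141 149 147 149 150 151 151 152 151 152]
[ 41  64 102 129 144 151 151 154 160 176 184 178 162 149 142 145 145 145
 148 145 147 157 170 184 187 186 191 201 202 201 194 180 163 147 156 186
 202 205 202 196 192 185 175 164 156 151 149 147 149 152 148 149 152 155
 169 186 197 199 193 189 186 179 169 159 151 148 146 145 147 148]
[52 52 49 52 51 52 48 40 30 27 27 24 24 25 27 30 35 41 42 43 34 31] [177 177 177 175 172 157 155 145 130 130 160 173 175 175 174 175 172 159
 110  70  59  58  59  53  55  56  51  46  40  41  63 119 160 170 177 176
 175 165 131 111 107 118 141 171 176 178 181 181 181 182]
[[0.5226 0.3241 0.136 ]]
[[0.5155 0.3205 0.14  ]]
[[0.5084 0.3169 0.144 ]]
eye [[0.5003 0.3152 0.256 ]]
[0.2728 0.1987 0.2767]
[[258.7587 336.1095]
 [264.8517 209.6202]
 [256.424  355.1756]]
```

Emit:
move_arm --steps '[[[24,9,-16],0],[[24,9,-16],0],[[23,8,-16],0],[[13,7,-14],0],[[13,7,-14],0],[[12,7,-15],0],[[12,6,-14],0],[[0,0,0],0]]'

```text
time_s: 17.08
tool_pos: [0.5323, 0.3319, 0.1318]
tcp_rot: [-0.248, 0.89, 0.086, 0.372]
ft_force: [-0.0, -0.2, -0.5]
grip_width: 0.0855
```

```bash
python3 st.py; python3 -c "
from h import *
im=save('wrist','w3');a=save('scene','s3')
c=cv2.resize(a[170:290,330:450],(480,480),interpolation=2)
w=cv2.resize(im[100:420,140:440],(450,480))
cv2.imwrite('pics/c3.png',np.hstack([c[:,:320],w])[:,:,::-1])"
```

```text
t 17.07 q [ 0.391 -0.092  2.264  0.39   0.204 -2.076] pos [0.532 0.332 0.132] F [-0.037 -0.249 -0.486] w 0.0855
tilt 44.940291788639 zaz 28.62916913570566 yaz 120.428776807877 y [-0.506  0.862 -0.031]
```

View pics/c3.png

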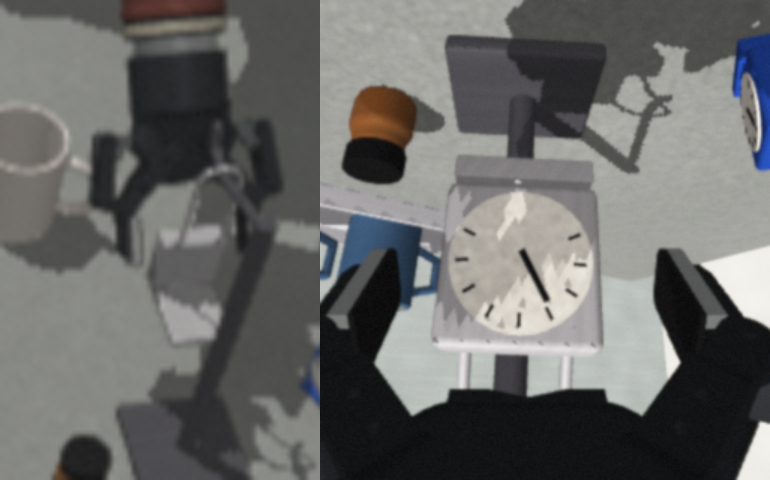

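Emit:
move_arm --steps '[[[0,0,0],0],[[0,0,0],0],[[0,0,0],0],[[0,0,0],0],[[0,0,0],0],[[0,0,0],0]]' --gripper 30

```text
time_s: 17.92
tool_pos: [0.5302, 0.33, 0.1301]
tcp_rot: [-0.248, 0.89, 0.086, 0.372]
ft_force: [-0.1, 1.1, 5.1]
grip_width: 0.0493
```

```bash
python3 st.py; python3 -c "
from h import *
im=save('wrist','w4')
w=cv2.resize(im[100:420,140:440],(600,640))[:600]
cv2.imwrite('pics/c4.png',w[:,:,::-1])"
```

```text
t 17.93 q [ 0.389 -0.096  2.271  0.391  0.202 -2.078] pos [0.53 0.33 0.13] F [-0.094  1.128  5.101] w 0.0493
tilt 44.86776029718501 zaz 28.523031461197267 yaz 120.3760433446561 y [-0.505  0.862 -0.032]
```

View pics/c4.png

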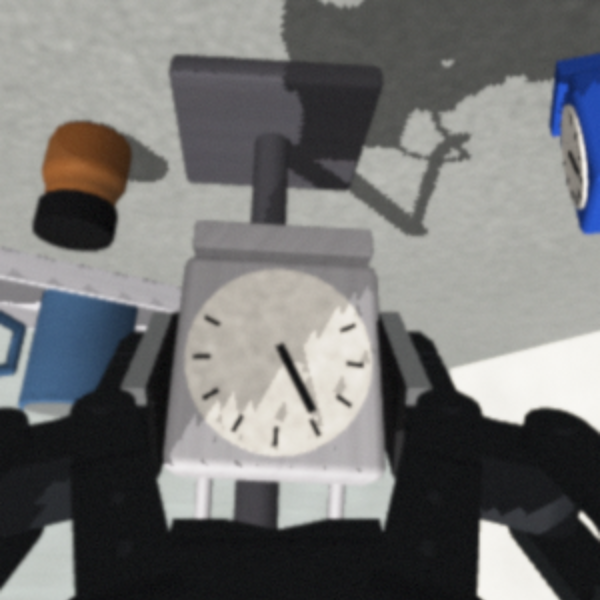

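Emit:
move_arm --steps '[[[0,0,8],0],[[0,0,10],0],[[0,0,10],0],[[0,0,10],0],[[0,0,0],0],[[-9,-5,0],0],[[-9,-5,0],0]]'

```text
time_s: 18.85
tool_pos: [0.5099, 0.3192, 0.1655]
tcp_rot: [-0.248, 0.891, 0.086, 0.37]
ft_force: [-0.4, 0.4, -2.3]
grip_width: 0.0496
```

```bash
python3 st.py; python3 -c "
from h import *
a=save('scene','s5');b=save('top','t5')
c=cv2.resize(a[160:290,330:430],(460,598),interpolation=2)
w=cv2.resize(b[180:290,110:180],(380,598),interpolation=2)
cv2.imwrite('pics/c5.png',np.hstack([c,w])[:,:800,::-1])"
```

```text
t 18.85 q [ 0.382 -0.237  2.306  0.274  0.308 -1.96 ] pos [0.51  0.319 0.166] F [-0.441  0.397 -2.252] w 0.0496
tilt 44.59664393267385 zaz 28.598751623156417 yaz 120.41310770271792 y [-0.506  0.862 -0.031]
```

View pics/c5.png

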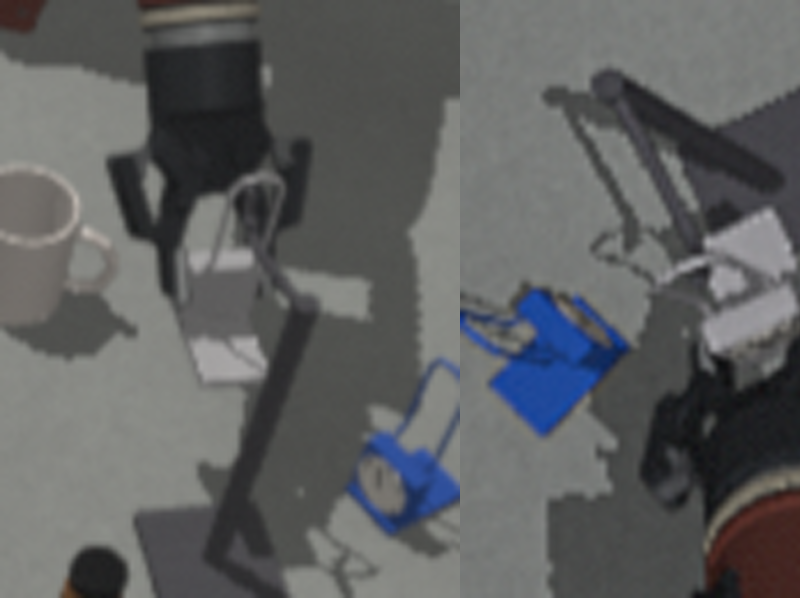

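Emit:
move_arm --steps '[[[-5,-3,4],0],[[-10,-6,0],0],[[-10,-6,0],0],[[-10,-6,0],0],[[-10,-6,0],0],[[-10,-6,0],0],[[-8,-4,0],0]]'

```text
time_s: 19.82
tool_pos: [0.4475, 0.2823, 0.1705]
tcp_rot: [-0.248, 0.891, 0.086, 0.371]
ft_force: [0.2, -0.1, -2.4]
grip_width: 0.0493
```

```bash
python3 st.py
```

```text
t 19.82 q [ 0.344 -0.503  2.479  0.278  0.406 -1.982] pos [0.447 0.282 0.171] F [ 0.151 -0.097 -2.426] w 0.0493
tilt 44.70595816709755 zaz 28.56677699055225 yaz 120.3951492643233 y [-0.506  0.862 -0.032]
```

```bash
python3 - <<'E'
from h import *
np.set_printoptions(precision=4,suppress=True)
t=cam('top');s=cam('scene')
c=onz(t,[(377.2,229)],.045); print(c)
im=cv2.imread('pics/t0.png')
for r in (215,222,236,244): print(r,im[r,344:404,1])
for q in (362,370,385,393): print(q,im[202:258,q,1])
c=c[0]
print(proj(s,[c,*(c+np.array([[.065,.065,0],[.065,-.065,0],[-.065,-.065,0],[-.065,.065,0]]))]))
E
```

```text
[[ 0.5603 -0.3054  0.045 ]]
215 [114 115 119 122 115  75  69  72  74  69  48  43  59  62  54  67  69  68
  66  68  69  66  68  66  68  68  67  66  66  65  66  68  66  68  65  66
  64  66  66  66  67  64  68  66  68  66  66  66  66  67  66  67  66  65
  78  93 104 119 121 120]
222 [117 117 120 112  75  70  70  70  75  67  41  46  59  62  73  68  69  68
  69  67  70  67  66  66  66  67  66  68  69  66  67  67  67  68  66  68
  68  69  67  66  67  69  69  68  68  66  70  68  66  68  66  68  66  64
  83 112 121 120 120 120]
236 [112 113 116 107  70  68  71  72  70  50  43  55  61  49  69  70  70  68
  70  71  69  68  69  69  68  69  70  68  68  68  68  67  67  67  66  66
  67  67  66  67  68  66  66  68  66  68  66  66  70  67  66  64  67  65
  76 102 116 117 119 121]
244 [117 117 118 109  70  68  70  73  67  41  45  60  62  73  69  69  68  68
  66  69  68  68  68  68  66  67  68  67  67  68  67  68  67  67  65  65
  67  66  66  67  68  68  67  66  69  68  67  68  69  68  66  69  66  67
  80 104 119 119 114 115]
362 [114 120 120 119 112  91  71  64  65  66  66  67  66  66  68  69  67  68
[... 261 characters left out ...]
7  67  67  67  67  67  66  69  66  66  70  68
  66  68  69  69  67  68  68  69  69  67  65  87  98  75  99 120 121 120
 118 117]
385 [122 120 123 123 120 117  98  75  64  65  66  64  67  64  64  67  68  67
  67  66  69  67  68  65  64  68  66  69  66  68  67  68  66  67  66  67
  70  69  66  69  70  69  68  67  67  69  65  70  86  99  72  90 117 113
 117 118]
393 [118 117 117 119 123 122 112  82  66  63  65  68  67  67  66  63  68  69
  66  67  68  68  68  67  65  68  66  69  69  69  68  70  70  67  67  68
  69  69  65  68  67  70  68  68  68  68  69  67  64  83  90  74 103 115
 112 116]
[[194.2798 209.1535]
 [201.9316 227.1653]
 [168.9117 216.7888]
 [187.2124 192.5094]
 [218.7636 201.7866]]
```

Emit:
move_arm --steps '[[[0,0,40],0],[[0,0,60],0],[[0,0,60],0],[[0,0,20],0]]'

```text
time_s: 20.32
tool_pos: [0.4493, 0.283, 0.3576]
tcp_rot: [-0.248, 0.889, 0.086, 0.375]
ft_force: [-0.0, -0.2, -2.6]
grip_width: 0.0493
```

```bash
cat > kin.py <<'E'
import numpy as np
from scipy.spatial.transform import Rotation as R
from scipy.optimize import least_squares
S='''1.005 .221 1.528 0 1.395 -.126 .266 .565 .230
.369 -.303 1.595 0 1.851 -1.704 .362 .224 .47
.373 .073 .613 0 2.454 -1.7 .361 .226 .778
.992 .767 .093 -.356 1.692 -1.246 .527 .739 .664
1.0 .866 .091 -.352 1.507 -1.204 .565 .813 .607
.552 -.659 2.192 -.057 .836 -1.534 .418 .333 .366
.376 -.762 2.494 .14 .637 -1.812 .409 .276 .232
.391 -.092 2.264 .39 .204 -2.076 .532 .332 .132
.344 -.503 2.479 .278 .406 -1.982 .4475 .2823 .1705
-1.951 -.796 .345 2.567 2.272 -1.372 .419 .462 .828
-.743 -.26 .114 1.222 2.644 -1.597 .128 .193 .976'''
D=np.array([l.split() for l in S.split('\n')],float)
def fk(q,p):
    A=R.from_euler('z',q[0]); B=A*R.from_euler('y',q[1]); C=B*R.from_euler('y',q[2]); W=C*R.from_euler('z',q[3])*R.from_euler('y',q[4]); T=W*R.from_euler('z',q[5])
    x=A.apply([p[0],p[1],p[2]])+B.apply([0,0,p[3]])+C.apply([p[4],0,p[5]])+W.apply([p[6],0,p[7]])
    return x,T.as_matrix()
f=least_squares(lambda p:np.concatenate([fk(d[:6],p)[0]-d[6:] for d in D]),[0,.08,.3,.4,0,.4,0,.2])
P=f.x
lo=np.array([-2.98,-.91,.09,-1.24,.2,-2.68]);hi=np.array([2.98,2.08,2.57,4.39,2.65,2.68])
def ik(x,Rm,q0,m=.02):
    e=lambda q:np.r_[(fk(q,P)[0]-x)*5,(R.from_matrix(fk(q,P)[1].T@Rm)).as_rotvec()]
    g=least_squares(e,np.clip(q0,lo+m+.001,hi-m-.001),bounds=(lo+m,hi-m)); return g.x,np.linalg.norm(g.fun)
if __name__=='__main__':
    np.set_printoptions(precision=3,suppress=True)
    print(P,'rms',np.sqrt(np.mean(f.fun**2)))
    from h import bot
    o=bot.get_obs(); Rm=R.from_quat(o['tcp_rot']).as_matrix(); F=fk(o['qpos'],P)
    print(F[0]-o['tool_pos'],np.degrees(R.from_matrix(F[1].T@Rm).as_rotvec()))
    c=np.array([.560,-.307])
    for dy in range(40,-90,-10):
        Rn=R.from_euler('z',dy,degrees=True).as_matrix()@Rm
        h=np.radians(28.5+dy); m=c-.017*np.array([np.cos(h),np.sin(h)])
        off=R.from_euler('z',dy,degrees=True).apply([.012,.007,0])[:2]
        for z in(.067,.2):
            q,e=ik(np.r_[m+off,z],Rn,o['qpos'],.05)
            print(dy,z,np.r_[m+off],q,'err',round(e,4))
E
python3 kin.py
```

```text
[ 0.     0.079  0.311  0.411  0.053  0.547 -0.001  0.334] rms 0.00021562973541261923
[0. 0. 0.] [-0. -0. 90.]
40 0.067 [ 0.558 -0.31 ] [-0.955  0.69   1.42   0.636  1.543 -2.387] err 0.0
40 0.2 [ 0.558 -0.31 ] [-0.955  0.525  1.386  0.643  1.703 -2.268] err 0.0
30 0.067 [ 0.558 -0.309] [-0.984  0.615  1.538  0.708  1.433 -2.317] err 0.0
30 0.2 [ 0.558 -0.309] [-0.985  0.439  1.504  0.7    1.593 -2.182] err 0.0
20 0.067 [ 0.558 -0.309] [-1.007  0.538  1.656  0.781  1.318 -2.252] err 0.0
20 0.2 [ 0.558 -0.309] [-1.007  0.351  1.621  0.754  1.478 -2.096] err 0.0
10 0.067 [ 0.557 -0.309] [-1.021  0.46   1.771  0.858  1.198 -2.188] err 0.0
10 0.2 [ 0.557 -0.309] [-1.021  0.259  1.736  0.805  1.357 -2.006] err 0.0
0 0.067 [ 0.557 -0.308] [-1.023  0.382  1.882  0.94   1.072 -2.125] err 0.0
0 0.2 [ 0.557 -0.308] [-1.023  0.167  1.846  0.851  1.231 -1.91 ] err 0.0
-10 0.067 [ 0.557 -0.308] [-1.011  0.306  1.986  1.026  0.939 -2.059] err 0.0
-10 0.2 [ 0.557 -0.308] [-1.011  0.074  1.948  0.888  1.096 -1.8  ] err 0.0
-20 0.067 [ 0.557 -0.307] [-0.982  0.234  2.08   1.116  0.796 -1.989] err 0.0

[... 308 characters left out ...]
-40 0.2 [ 0.557 -0.306] [-0.862 -0.158  2.172  0.834  0.629 -1.276] err 0.0
-50 0.067 [ 0.557 -0.305] [-0.771  0.09   2.25   1.391  0.282 -1.717] err 0.0
-50 0.2 [ 0.557 -0.305] [-0.772 -0.196  2.205  0.651  0.469 -0.93 ] err 0.0
-60 0.067 [ 0.558 -0.305] [-0.762  0.083  2.259  1.426  0.25  -1.622] err 0.1012
-60 0.2 [ 0.558 -0.305] [-0.669 -0.203  2.211  0.243  0.357 -0.359] err 0.0
-70 0.067 [ 0.558 -0.305] [-0.498  0.123  2.191 -1.19   0.25   1.301] err 0.0856
-70 0.2 [ 0.558 -0.305] [-0.564 -0.177  2.189 -0.325  0.364  0.371] err 0.0
-80 0.067 [ 0.558 -0.304] [-0.476  0.139  2.171 -1.19   0.308  1.442] err 0.0315
-80 0.2 [ 0.558 -0.304] [-0.467 -0.123  2.142 -0.697  0.482  0.905] err 0.0
```

Emit:
move_arm --steps '[[[9,-49,-5],0],[[9,-49,-5],0],[[9,-49,-5],0],[[9,-49,-5],0],[[9,-49,-5],0],[[9,-49,-5],0],[[9,-49,-5],0],[[9,-49,-5],0],[[9,-49,-5],0],[[9,-49,-5],0],[[9,-49,-5],0],[[9,-52,-5],0],[[0,0,-40],0],[[0,0,-40],0],[[0,0,0],0]]'

```text
time_s: 22.2
tool_pos: [0.6033, -0.1562, 0.2832]
tcp_rot: [-0.144, 0.946, 0.034, 0.288]
ft_force: [-0.4, -0.1, -2.5]
grip_width: 0.0492
```

```bash
python3 st.py
```

```text
t 22.2 q [-0.618 -0.152  1.916  0.521  1.042 -2.68 ] pos [ 0.603 -0.156  0.283] F [-0.389 -0.07  -2.473] w 0.0492
tilt 33.686692893758995 zaz 15.385113744333536 yaz 106.94295269899408 y [-0.291  0.956 -0.018]
```

```bash
sed -i "s/T=W\*R.from_euler('z',q\[5\])/T=W*R.from_euler('z',q[5]+np.pi\/2)/" kin.py
cat > srch.py <<'E'
from kin import *
np.set_printoptions(precision=3,suppress=True)
Rm=R.from_quat([-.248,.890,.086,.372]).as_matrix()
c=np.array([.560,-.307])
for dy in range(40,-181,-10):
    Rn=R.from_euler('z',dy,degrees=True).as_matrix()@Rm
    h=np.radians(28.5+dy); m=c-.017*np.array([np.cos(h),np.sin(h)])
    off=R.from_euler('z',dy,degrees=True).apply([.012,.007,0])[:2]
    for z in(.067,):
        best=min((ik(np.r_[m+off,z],Rn,np.array(q0),.03) for q0 in ([-.6,.1,2.,.5,.8,-2.],[-.5,.1,2.,-1,.5,1],[-.5,.1,2.,-1,.5,-1],[-.3,.3,1.8,-1,.8,0],[-.7,.5,1.8,1.5,.8,-2.3],[-.7,.5,1.8,2.5,.5,2.3])),key=lambda a:a[1])
        print(dy,round(np.degrees(h),1),m+off,best[0],'err',round(best[1],4))
E
python3 srch.py
```

```text
40 68.5 [ 0.558 -0.31 ] [-0.953  0.688  1.42   0.632  1.54   2.329] err 0.0
30 58.5 [ 0.558 -0.309] [-0.982  0.613  1.538  0.703  1.431  2.399] err 0.0
20 48.5 [ 0.558 -0.309] [-1.005  0.536  1.655  0.776  1.316  2.466] err 0.0
10 38.5 [ 0.557 -0.309] [-1.018  0.459  1.77   0.853  1.196  2.531] err 0.0
0 28.5 [ 0.557 -0.308] [-1.021  0.381  1.881  0.933  1.071  2.595] err 0.0
-10 18.5 [ 0.557 -0.308] [-1.011  0.306  1.987  1.026  0.939  2.65 ] err 0.0068
-20 8.5 [ 0.557 -0.307] [-0.993  0.241  2.094  1.168  0.798  2.65 ] err 0.0386
-30 -1.5 [ 0.557 -0.306] [-0.948  0.183  2.185  1.333  0.644  2.65 ] err 0.0606
-40 -11.5 [ 0.557 -0.306] [-0.872  0.136  2.25   1.523  0.47   2.65 ] err 0.0697
-50 -21.5 [ 0.557 -0.305] [-0.768  0.104  2.279  1.732  0.275  2.65 ] err 0.0611
-60 -31.5 [ 0.558 -0.305] [-0.725  0.072  2.219  0.914  0.23  -2.65 ] err 0.0921
-70 -41.5 [ 0.558 -0.305] [-0.507  0.12   2.197 -1.21   0.23  -0.255] err 0.0724
-80 -51.5 [ 0.558 -0.304] [-0.475  0.141  2.173 -1.21   0.307 -0.107] err 0.0222
-90 -61.5 [ 0.559 -0.304] [-0.391  0.202  2.107 -1.21   0.49   0.078] err 0.0126
-100 -71.5 [ 0.559 -0.304] [-0.326  0.273  2.027 -1.162  0.659  0.203] err 0.0
-110 -81.5 [ 0.56  -0.304] [-0.284  0.347  1.928 -1.073  0.817  0.277] err 0.0
-120 -91.5 [ 0.561 -0.304] [-0.259  0.424  1.82  -0.989  0.965  0.345] err 0.0
-130 -101.5 [ 0.561 -0.304] [-0.249  0.502  1.706 -0.91   1.104  0.41 ] err 0.0
-140 -111.5 [ 0.562 -0.304] [-0.251  0.579  1.59  -0.835  1.237  0.475] err 0.0
-150 -121.5 [ 0.562 -0.305] [-0.264  0.655  1.472 -0.765  1.363  0.542] err 0.0
-160 -131.5 [ 0.562 -0.305] [-0.285  0.728  1.356 -0.697  1.484  0.612] err 0.0
-170 -141.5 [ 0.563 -0.305] [-0.312  0.798  1.242 -0.629  1.598  0.688] err 0.0
-180 -151.5 [ 0.563 -0.306] [-0.345  0.864  1.133 -0.561  1.705  0.77 ] err 0.0
```

Emit:
move_arm --steps '[[[20,0,50],0],[[30,0,50],-7],[[40,0,50],-7],[[40,0,50],-7],[[40,0,50],-7],[[40,0,50],0],[[40,0,20],0],[[40,0,0],0]]'

```text
time_s: 23.2
tool_pos: [0.8913, -0.1573, 0.6107]
tcp_rot: [0.089, 0.951, -0.04, 0.294]
ft_force: [0.2, -0.7, -1.3]
grip_width: 0.0495
```

```bash
python3 st.py
```

```text
t 23.2 q [-0.271  0.527  0.539  0.024  1.474 -1.649] pos [ 0.891 -0.157  0.611] F [ 0.21  -0.715 -1.279] w 0.0495
tilt 34.521047900868055 zaz -13.084826061050583 yaz 78.86097077346541 y [ 0.193  0.981 -0.023]
```

Emit:
move_arm --steps '[[[40,-10,0],0],[[40,-10,0],0],[[40,-10,0],0],[[40,-10,0],0],[[40,-10,0],0]]'

```text
time_s: 23.82
tool_pos: [1.0112, -0.1937, 0.5521]
tcp_rot: [0.088, 0.939, -0.043, 0.33]
ft_force: [0.9, 0.3, -2.1]
grip_width: 0.049
```

```bash
python3 st.py
```

```text
t 23.82 q [-0.277  0.915  0.088  0.035  1.46  -1.653] pos [ 1.011 -0.194  0.552] F [ 0.878  0.277 -2.126] w 0.049
tilt 38.869762310291335 zaz -12.726007678422398 yaz 78.87216693560035 y [ 0.193  0.981 -0.022]
```

Emit:
move_arm --steps '[[[50,-12,0],0],[[50,-12,0],0],[[50,-12,0],0]]'

```text
time_s: 24.2
tool_pos: [1.0699, -0.2126, 0.5027]
tcp_rot: [0.086, 0.923, -0.047, 0.372]
ft_force: [0.3, 0.2, -2.9]
grip_width: 0.0493
```

```bash
python3 st.py
```

```text
t 24.2 q [-0.282  0.998  0.088  0.046  1.287 -1.662] pos [ 1.07  -0.213  0.503] F [ 0.259  0.158 -2.911] w 0.0493
tilt 44.060506260065175 zaz -12.500709950303555 yaz 78.8488403923689 y [ 0.193  0.981 -0.023]
```

Emit:
move_arm --steps '[[[20,-5,0],0],[[-50,-9,0],-7.5],[[-50,-9,-10],-7.5],[[-50,-9,-10],-7.5],[[-50,-9,-10],-7.5],[[-50,-9,-10],-7.5],[[-50,-9,-10],-7.5],[[-50,-9,-20],-7.5],[[-50,-9,-20],-7.5],[[-50,-9,-20],-7.5],[[-50,-9,-20],-7.5],[[0,0,0],0]]'

```text
time_s: 25.7
tool_pos: [0.6059, -0.302, 0.3696]
tcp_rot: [0.609, 0.697, -0.257, 0.277]
ft_force: [1.8, -0.5, -1.4]
grip_width: 0.0493
```

```bash
python3 st.py
```

```text
t 25.7 q [-0.254  0.101  1.58  -0.766  1.241 -0.213] pos [ 0.606 -0.302  0.37 ] F [ 1.834 -0.475 -1.431] w 0.0493
tilt 44.461751288541564 zaz -83.9639506478068 yaz 7.2735176992321895 y [ 0.992  0.127 -0.021]
```

Emit:
move_arm --steps '[[[-23,-1,-40],0],[[-23,-1,-50],0],[[0,0,-50],0],[[0,0,-50],0],[[0,0,-40],0],[[0,0,-30],0],[[0,0,-20],0],[[0,0,0],0],[[0,0,0],0]]'

```text
time_s: 26.82
tool_pos: [0.5639, -0.3045, 0.092]
tcp_rot: [0.608, 0.698, -0.257, 0.28]
ft_force: [-0.2, 0.5, -2.2]
grip_width: 0.0494
```

```bash
python3 st.py;  python3 -c "
from h import *
a=save('scene','s6');b=save('top','t6');w=save('wrist','w6')
c=cv2.resize(a[160:260,150:250],(400,400),interpolation=2)
d=cv2.resize(b[190:290,330:430],(400,400),interpolation=2)
cv2.imwrite('pics/c6.png',np.hstack([c,d])[:,:,::-1])"
```

```text
t 26.82 q [-0.277  0.324  1.893 -1.011  0.874  0.248] pos [ 0.564 -0.304  0.092] F [-0.236  0.512 -2.236] w 0.0494
tilt 44.624203488854384 zaz -83.57066589350809 yaz 7.463207348592452 y [ 0.991  0.13  -0.018]
```

View pics/c6.png

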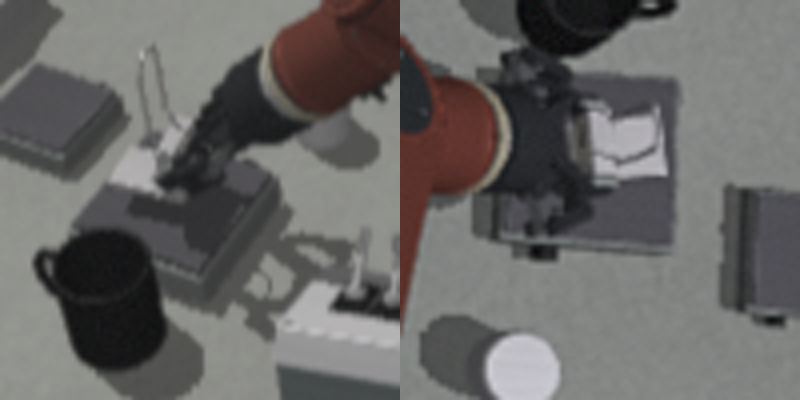

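```bash
python3 - <<'E'
from h import *
np.set_printoptions(precision=4,suppress=True)
t=cam('top'); im=cv2.imread('pics/t6.png')
g=im[:,:,1]
m=(g[205:245,372:405]>130).astype(np.uint8)
n,l,st,c=cv2.connectedComponentsWithStats(m); i=1+st[1:,4].argmax()
print(st[i]+[372,205,0,0,0],c[i]+[372,205])
cn=cv2.findContours((l==i).astype(np.uint8),0,2)[0][0]; b=cv2.boxPoints(cv2.minAreaRect(cn))+[372,205]; print(b); print(onz(t,b,.077))
for r in range(212,240,4): print(r,g[r,368:402])
print('plate corners',onz(t,[(330+510/4-100,190+75/4)],.045))
E
```

```text
[372 205  33  40 272] [397.7978 219.3713]
[[372. 205.]
 [404. 205.]
 [404. 244.]
 [372. 244.]]
[[ 0.6301 -0.2823  0.077 ]
 [ 0.6329 -0.3812  0.077 ]
 [ 0.5126 -0.3778  0.077 ]
 [ 0.5099 -0.2807  0.077 ]]
212 [ 35  34  35  37  45  54  63  72  69  73  73  75  76  74  75  74  75  74
  72  75  74  76  76  75  73  75  74  74  73  72  78  95 121 138]
216 [ 40  43  43  41  41  27  38  65  94 127 128 133 133 111  84  74  73  74
  79  74  71  67  65  63  74  97 108  76  75  75  86 108 128 139]
220 [ 42  46  47  65  84  64  65  76  81 125 168 170 170 165 141 128 144 154
 177 178 178 178 177 178 173 148 124  97  75  73  84 114 136 138]
224 [ 43  39  44  64  89  89  73  55  72 112 157 169 168 170 172 171 174 173
 174 175 176 174 176 177 178 157 139 157  82  71  93 124 135 135]
228 [ 42  42  40  49  74  96  82  78  79  86 110 135 140 151 153 154 165 174
 168 156 152 132  99  96 120 142 168 159  91  72  89 121 138 137]
232 [ 35  34  33  39  40  41  46  63  73  71 112 169 172 177 179 178 169 179
 179 178 179 180 177 177 178 179 181 183 154  80  86 121 136 137]
236 [ 33  33  37  32  25  29  36  40  39  40  64  91  90  88  96 105  98  74
  72  76  75  73  76  75  77  77  75  76  73  74  88 117 133 134]
plate corners [[ 0.623  -0.2441  0.045 ]]
```

```bash
python3 - <<'E'
from h import *
t=cam('top')
e=onz(t,[(395.4,226.6)],.077)[0]; d=np.array([.13,-.9915,0])
print('back edge',e,'foot c',e-.036*d,'mid',e-.06*d)
print('plate c',onz(t,[(377.9,229.2)],.045), 'plate right edge',onz(t,[(398.3,228)],.045), 'left',onz(t,[(357.3,229)],.045))
E
```

```text
back edge [ 0.56502152 -0.35297608  0.077     ] foot c [ 0.56034152 -0.31728208  0.077     ] mid [ 0.55722152 -0.29348608  0.077     ]
plate c [[ 0.55974689 -0.30759662  0.045     ]] plate right edge [[ 0.56534157 -0.37171757  0.045     ]] left [[ 0.55855309 -0.24302693  0.045     ]]
```

Emit:
move_arm --steps '[[[-2,0,-10],0],[[0,0,-8],0],[[0,0,-1],0],[[0,0,-1],0],[[0,0,-1],0],[[0,0,0],0]]'

```text
time_s: 27.72
tool_pos: [0.56, -0.3042, 0.0689]
tcp_rot: [0.608, 0.698, -0.258, 0.278]
ft_force: [-1.2, 0.1, -0.4]
grip_width: 0.0491
```

Emit:
move_arm --steps '[[[0,0,-1],0],[[0,0,-1],0],[[0,0,0],0]]'

```text
time_s: 28.1
tool_pos: [0.5605, -0.3047, 0.0686]
tcp_rot: [0.607, 0.697, -0.258, 0.279]
ft_force: [-3.4, 1.2, 8.2]
grip_width: 0.0489
```

Emit:
move_arm --steps '[[[0,0,1],0],[[0,0,0],0],[[0,0,0],0],[[0,0,0],0]]' --gripper 85

```text
time_s: 28.6
tool_pos: [0.5597, -0.3039, 0.0673]
tcp_rot: [0.607, 0.698, -0.257, 0.278]
ft_force: [0.5, 0.6, -0.2]
grip_width: 0.0851
```

```bash
python3 st.py
```

```text
t 28.6 q [-0.279  0.363  1.902 -1.043  0.851  0.297] pos [ 0.56  -0.304  0.067] F [ 0.544  0.575 -0.18 ] w 0.0851
tilt 44.53432846575644 zaz -83.82729573009047 yaz 7.435803887776253 y [ 0.991  0.129 -0.022]
```

Emit:
move_arm --steps '[[[-1,12,12],0],[[-2,18,18],0],[[-2,18,18],0],[[-2,18,18],0],[[-2,18,18],0],[[0,20,50],0],[[0,15,50],10],[[0,15,0],10],[[0,15,0],10],[[0,15,0],10],[[0,15,0],10],[[0,15,0],10],[[0,15,0],10],[[-10,15,0],10],[[-10,15,-20],10],[[-10,10,-20],2],[[0,0,0],0]]'

```text
time_s: 30.72
tool_pos: [0.5219, -0.0786, 0.2086]
tcp_rot: [0.057, 0.932, -0.032, 0.356]
ft_force: [-0.2, -0.9, 0.6]
grip_width: 0.0846
```

```bash
python3 st.py;  python3 -c "
from h import *
import pickle
p=cam('wrist');w=save('wrist','w7');pickle.dump(p,open('w7.pkl','wb'));print(p['origin'])
a=save('scene','s7');b=save('top','t7')
d=cv2.resize(np.hstack([a[160:230,150:250],b[195:265,340:440]]),(560,196),interpolation=2)
cv2.imwrite('pics/c7.png',np.vstack([w[:400],d])[:,:,::-1])"
```

```text
t 30.73 q [-0.41  -0.554  2.409  0.312  0.594 -2.056] pos [ 0.522 -0.079  0.209] F [-0.189 -0.852  0.594] w 0.0846
tilt 41.92793443077591 zaz -8.590362572001185 yaz 82.60211936261639 y [ 0.129  0.992 -0.019]
[ 0.36928993 -0.05756607  0.26067386]
```

View pics/c7.png

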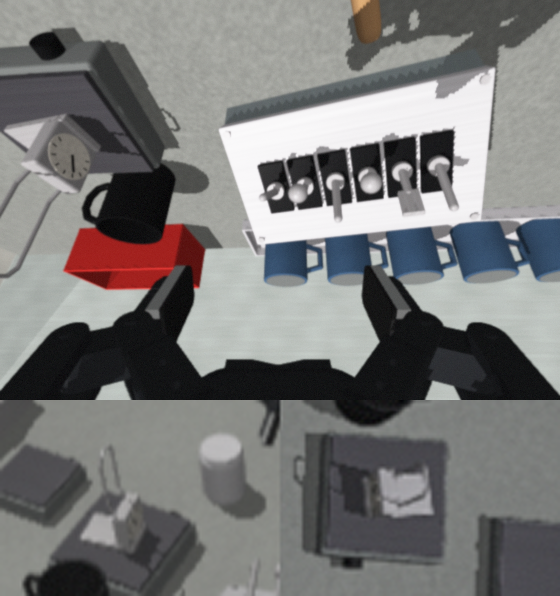

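```bash
python3 - <<'E'
from h import *
import pickle
np.set_printoptions(precision=4,suppress=True)
p=pickle.load(open('w7.pkl','rb'))
on=onz(p,[(456,207),(411,213),(337,219)],.1353); off=onz(p,[(370.5,181),(298,191)],.1085); rod=onz(p,[(268,191)],.1135)
print('on',on,'\noff',off,rod)
print('corn',onz(p,[(221,128),(494,69)],.0375),onz(p,[(260,244)],.1125))
# ball centers via mask
t=cam('top'); k=lambda x,y:(236+(x-400)/4,175+(y-400)/4)
print('top on',onz(t,[k(495,545),k(540,540),k(622,525)],.1353),'off',onz(t,[k(583,570),k(670,556)],.1085))
for psi in (7.,8.,9.):
    a=np.radians(psi); ex=np.array([np.cos(a),np.sin(a)]); ey=np.array([-np.sin(a),np.cos(a)])
    P=np.array([[.622,-.017]])
    for nm,pts,dx in(('on',on,-.006-.0036),('off',off,-.040)):
        print(psi,nm,'x0',((pts[:,:2]-P)@ex-dx)*1e3,'y',((pts[:,:2]-P)@ey)*1e3)
E
```

```text
on [[ 0.5916  0.0574  0.1353]
 [ 0.5982  0.024   0.1353]
 [ 0.6029 -0.0375  0.1353]] 
off [[ 0.5859 -0.0073  0.1085]
 [ 0.5949 -0.071   0.1085]] [[ 0.5848 -0.0972  0.1135]]
corn [[ 0.5773 -0.1473  0.0375]
 [ 0.5396  0.0938  0.0375]] [[ 0.702  -0.1261  0.1125]]
top on [[ 0.5907  0.0593  0.1353]
 [ 0.5953  0.0267  0.1353]
 [ 0.6082 -0.0328  0.1353]] off [[ 0.5783 -0.0053  0.1085]
 [ 0.5907 -0.0699  0.1085]]
7.0 on x0 [-11.4729  -9.0028 -11.8505] y [ 77.5204  43.5643 -18.0123]
7.0 off x0 [5.3911 6.5547] y [ 13.9735 -50.2988]
8.0 on x0 [-10.1168  -8.2397 -12.1616] y [ 77.8763  43.8824 -17.6352]
8.0 off x0 [5.6402 5.682 ] y [ 14.5753 -49.7075]
9.0 on x0 [ -8.7546  -7.4711 -12.4661] y [ 78.2086  44.187  -17.2527]
9.0 off x0 [5.8999 4.8197] y [ 15.1728 -49.101 ]
```

```bash
python3 - <<'E'
from h import *
import pickle
np.set_printoptions(precision=4,suppress=True)
p=pickle.load(open('w7.pkl','rb')); im=cv2.imread('pics/w7.png'); g=im[:,:,1]
m=((g<60)).astype(np.uint8); m[:120]=0;m[225:]=0;m[:,:250]=0;m[:,465:]=0
n,l,st,c=cv2.connectedComponentsWithStats(m)
for i in range(1,n):
    if st[i,4]>100: print(st[i])
ys,xs=np.nonzero(m); pts=np.c_[xs,ys].astype(np.float32)
h=cv2.convexHull(pts.astype(np.int32)); q=cv2.approxPolyDP(h,8,True)[:,0]; print(q)
f=lambda uv,z:onz(p,uv,z)[0]
# face corners/plate ends: low end z=.075-.015+.005, high .075+.015+.005
for uv in q: print(uv,f([uv],.065),f([uv],.095))
t=cam('top'); g2=cv2.imread('pics/t0.png')[:,:,1]
m2=(g2<70).astype(np.uint8); m2[:190]=0;m2[222:]=0;m2[:,:250]=0;m2[:,322:]=0
ys,xs=np.nonzero(m2); h=cv2.convexHull(np.c_[xs,ys].astype(np.int32)); q2=cv2.boxPoints(cv2.minAreaRect(h)); print(q2, 'mid',onz(t,[q2.mean(0)],.08))
E
```

```text
[ 421  131   33   61 1268]
[ 384  137   32   60 1094]
[351 144  32  57 953]
[318 150  33  55 922]
[287 156  35  53 874]
[259 161  35  51 818]
[[453 133]
 [451 182]
 [271 209]
 [262 164]]
[453 133] [0.581  0.0699 0.065 ] [0.5485 0.0503 0.095 ]
[451 182] [0.6591 0.0957 0.065 ] [0.6147 0.0722 0.095 ]
[271 209] [ 0.6979 -0.113   0.065 ] [ 0.6475 -0.1045  0.095 ]
[262 164] [ 0.6055 -0.1085  0.065 ] [ 0.5693 -0.1007  0.095 ]
[[253.9206 201.4247]
 [314.0525 193.1307]
 [316.5356 211.133 ]
 [256.4037 219.4271]] mid [[ 0.6179 -0.0152  0.08  ]]
```

```bash
cat > tog.py <<'E'
from kin import *
from h import bot
np.set_printoptions(precision=4,suppress=True)
Pc=np.array([.620,-.0192]);psi=np.radians(8.3);ex=np.array([np.cos(psi),np.sin(psi)]);ey=np.array([-ex[1],ex[0]])
def W(u,n,y): 
    x=.866*u-.5*n; return np.r_[Pc+x*ex/1e3+y*ey/1e3,.075+(.5*u+.866*n)/1e3]
if __name__=='__main__':
    o=bot.get_obs();Rm=R.from_quat(o['tcp_rot']).as_matrix()
    for turn in (0,8,16):
      Rn=R.from_euler('z',turn,degrees=True).as_matrix()@Rm
      for nm,a in dict(Ps0=(120,100,47),Ps=(52,37,47),Pe=(2,37,47),As=(-60,37,16.5),Ae=(1,37,16.5),Bs=(-60,37,-47.5),Be=(1,37,-47.5)).items():
        x=W(*a);q,e=ik(x,Rn,o['qpos'],.0); print(turn,nm,x,q,round(e,4))
E
python3 tog.py
```

```text
0 Ps0 [0.6666 0.0351 0.2216] [-0.0217 -0.1128  2.0626 -0.1953  0.467  -1.3296] 0.0
0 Ps [0.6395 0.0311 0.133 ] [-0.0328 -0.0375  2.1844 -0.3009  0.2733 -1.2224] 0.0
0 Pe [0.5966 0.0249 0.108 ] [-0.0534 -0.0972  2.2996 -0.3152  0.2153 -1.2196] 0.0
0 As [ 0.5479 -0.013   0.077 ] [-0.1871 -0.1738  2.4165  0.1527  0.2    -1.7779] 0.0386
0 Ae [ 0.6002 -0.0054  0.1075] [-0.1334 -0.0959  2.2996 -0.0628  0.2016 -1.5259] 0.0
0 Bs [ 0.5571 -0.0764  0.077 ] [-0.3609 -0.1324  2.4075  0.7869  0.2    -2.534 ] 0.0021
0 Be [ 0.6094 -0.0687  0.1075] [-0.2922 -0.0696  2.2755  0.4354  0.2243 -2.1311] 0.0
8 Ps0 [0.6666 0.0351 0.2216] [-0.0925 -0.1293  2.0776  0.1209  0.4612 -1.7689] 0.0
8 Ps [0.6395 0.0311 0.133 ] [-0.108  -0.0534  2.1996  0.2438  0.2686 -1.9076] 0.0
8 Pe [0.5966 0.0249 0.108 ] [-0.1374 -0.114   2.3146  0.3858  0.2242 -2.0711] 0.0
8 As [ 0.5479 -0.013   0.077 ] [-0.2756 -0.1752  2.4441  0.8598  0.2327 -2.6445] 0.0
8 Ae [ 0.6002 -0.0054  0.1075] [-0.2169 -0.1058  2.3084  0.5776  0.2524 -2.3166] 0.0
8 Bs [ 0.5571 -0.0764  0.077 ] [-0.4097 -0.1312  2.3805  0.8047  0.3182 -2.68  ] 0.0481
8 Be [ 0.6094 -0.0687  0.1075] [-0.3712 -0.0659  2.2716  0.8129  0.3307 -2.6573] 0.0
16 Ps0 [0.6666 0.0351 0.2216] [-0.1626 -0.1288  2.077   0.402   0.5126 -2.1734] 0.0
16 Ps [0.6395 0.0311 0.133 ] [-0.1825 -0.0524  2.1984  0.6426  0.3485 -2.4471] 0.0
16 Pe [0.5966 0.0249 0.108 ] [-0.2202 -0.112   2.3124  0.7898  0.3278 -2.6257] 0.0
16 As [ 0.5479 -0.013   0.077 ] [-0.3126 -0.1727  2.4083  0.7773  0.349  -2.68  ] 0.0626
16 Ae [ 0.6002 -0.0054  0.1075] [-0.2859 -0.0983  2.2932  0.8004  0.3685 -2.68  ] 0.0155
16 Bs [ 0.5571 -0.0764  0.077 ] [-0.4274 -0.1193  2.3361  0.7022  0.4187 -2.68  ] 0.1195
16 Be [ 0.6094 -0.0687  0.1075] [-0.3952 -0.0522  2.2253  0.7312  0.4417 -2.68  ] 0.0673
```

Emit:
move_arm --steps '[[[10,0,10],10],[[10,0,10],10],[[0,0,0],10],[[0,0,0],10]]' --gripper 0

```text
time_s: 31.38
tool_pos: [0.5517, -0.0246, 0.2565]
tcp_rot: [-0.193, 0.929, 0.049, 0.311]
ft_force: [1.2, 0.2, 0.6]
grip_width: 0.0121
```

```bash
python3 st.py; sed -i 's/(0,8,16)/(0,)/' tog.py; python3 tog.py
```

```text
t 31.38 q [-0.464 -0.386  2.172  0.562  0.968 -2.679] pos [ 0.552 -0.025  0.256] F [1.196 0.183 0.575] w 0.0121
tilt 36.6792561047678 zaz 20.673145215878176 yaz 112.94624796551568 y [-0.39  0.92 -0.03]
0 Ps0 [0.6666 0.0351 0.2216] [-0.2371 -0.0582  1.9702  0.5176  0.7472 -2.5159] 0.0
0 Ps [0.6395 0.0311 0.133 ] [-0.2527  0.0032  2.0929  0.6366  0.6002 -2.68  ] 0.0107
0 Pe [0.5966 0.0249 0.108 ] [-0.267  -0.0582  2.195   0.6206  0.5709 -2.68  ] 0.047
0 As [ 0.5479 -0.013   0.077 ] [-0.3361 -0.1134  2.2896  0.5652  0.5614 -2.68  ] 0.1224
0 Ae [ 0.6002 -0.0054  0.1075] [-0.3137 -0.04    2.1677  0.5904  0.5985 -2.68  ] 0.0759
0 Bs [ 0.5571 -0.0764  0.077 ] [-0.4303 -0.053   2.2137  0.503   0.6121 -2.68  ] 0.1836
0 Be [ 0.6094 -0.0687  0.1075] [-0.4038  0.0135  2.0951  0.5338  0.6533 -2.68  ] 0.1332
```

Emit:
move_arm --steps '[[[0,0,0],10],[[0,0,0],10],[[0,0,0],10],[[0,0,0],10],[[0,0,0],10]]'

```text
time_s: 32.0
tool_pos: [0.5727, 0.1612, 0.3321]
tcp_rot: [-0.47, 0.858, 0.08, 0.19]
ft_force: [0.1, -0.5, 0.8]
grip_width: -0.0002
```

```bash
python3 st.py
```

```text
t 32.0 q [-0.047 -0.142  1.765  0.348  1.284 -2.679] pos [0.573 0.161 0.332] F [ 0.143 -0.532  0.789] w -0.0002
tilt 23.750131372639345 zaz 51.588335296200114 yaz 146.91501237587804 y [-0.837  0.545 -0.041]
```

```bash
sed -i 's/(0,):/(-48,):/;s/(120,100,47)/(100,90,47)/' tog.py; sed -i 's/for turn in (-48,)/for turn in (-48,)/' tog.py; python3 tog.py
```

```text
-48 Ps0 [0.6544 0.0333 0.2029] [-0.1037  0.0189  1.8563  0.0882  0.859  -1.8825] 0.0
-48 Ps [0.6395 0.0311 0.133 ] [-0.1111  0.0674  1.9486  0.1058  0.7193 -1.9113] 0.0
-48 Pe [0.5966 0.0249 0.108 ] [-0.135   0.0016  2.0704  0.1283  0.6662 -1.9547] 0.0
-48 As [ 0.5479 -0.013   0.077 ] [-0.2426 -0.0646  2.2046  0.2114  0.6149 -2.1266] 0.0
-48 Ae [ 0.6002 -0.0054  0.1075] [-0.199   0.0109  2.0622  0.1678  0.6735 -2.0443] 0.0
-48 Bs [ 0.5571 -0.0764  0.077 ] [-0.3809 -0.0209  2.1625  0.2926  0.6423 -2.3192] 0.0
-48 Be [ 0.6094 -0.0687  0.1075] [-0.3248  0.0478  2.0243  0.2394  0.6968 -2.2148] 0.0
```

Emit:
move_arm --steps '[[[14,-26,0],-9.7],[[14,-26,-10],-9.7],[[14,-26,-20],-9.7],[[14,-26,-20],-9.7],[[11,-26,-30],-9.8],[[0,0,-30],0],[[0,0,0],0]]'

```text
time_s: 32.88
tool_pos: [0.6376, 0.0304, 0.2176]
tcp_rot: [-0.074, 0.976, -0.004, 0.204]
ft_force: [-0.3, 0.2, 0.2]
grip_width: -0.0001
```

```bash
python3 st.py; python3 -c "
from h import *
import pickle
p=cam('wrist');w=save('wrist','w8');pickle.dump(p,open('w8.pkl','wb'))
cv2.imwrite('pics/c8.png',cv2.resize(w[60:400,60:520],(800,591),interpolation=2)[:,:,::-1])"
```

```text
t 32.88 q [-0.111 -0.034  1.879  0.085  0.893 -1.872] pos [0.638 0.03  0.218] F [-0.305  0.222  0.19 ] w -0.0001
tilt 23.518247126222203 zaz 3.2029691050829774 yaz 98.16458156404596 y [-0.142  0.989 -0.038]
```

View pics/c8.png

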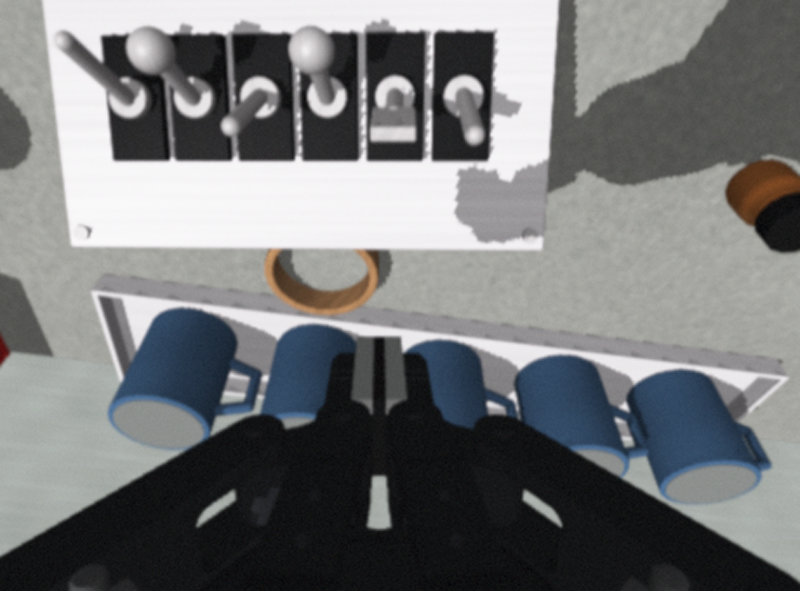

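```bash
python3 - <<'E'
from h import *
import pickle
np.set_printoptions(precision=4,suppress=True)
p=pickle.load(open('w8.pkl','rb'))
c=lambda l:[(60+x/1.739,60+y/1.739) for x,y in l]
b=onz(p,c([(463,95),(394,95),(327,95),(260,97),(193,95),(129,97)]),.0854); print(b)
y=np.array([80,48,16,-16,-48,-80])/1e3
s=np.polyfit(y,b[:,0],1);r=np.polyfit(y,b[:,1],1); psi=np.arctan2(-s[0],r[0]); print('psi',np.degrees(psi),'scale',np.hypot(s[0],r[0]))
piv=np.array([s[1],r[1]]); ex=np.array([np.cos(psi),np.sin(psi)]); print('pivot',piv,'P',piv+.006*ex)
print('paddle end on z.1353',onz(p,c([(393,133)]),.1353),'rod',onz(p,c([(475,136),(231,127)]),.135))
print('balls',onz(p,c([(311,50),(151,50)]),.1085))
print('tcp px',(proj(p,[bot.get_obs()['tool_pos']])-60)*1.739)
E
```

```text
[[ 0.6026  0.0603  0.0854]
 [ 0.6076  0.0287  0.0854]
 [ 0.6125 -0.0022  0.0854]
 [ 0.6184 -0.0335  0.0854]
 [ 0.6224 -0.0651  0.0854]
 [ 0.6282 -0.0958  0.0854]]
psi 9.288786413730733 scale 0.9890262364814117
pivot [ 0.6153 -0.0179] P [ 0.6212 -0.017 ]
paddle end on z.1353 [[0.6012 0.028  0.1353]] rod [[ 0.5976  0.0593  0.135 ]
 [ 0.6089 -0.0342  0.135 ]]
balls [[ 0.5846 -0.0081  0.1085]
 [ 0.5944 -0.0721  0.1085]]
tcp px [[376.8961 373.637 ]]
```

Emit:
move_arm --steps '[[[2,3,-45],0],[[0,0,-39],0],[[0,0,0],0]]'

```text
time_s: 33.3
tool_pos: [0.6395, 0.0335, 0.1345]
tcp_rot: [-0.074, 0.976, -0.004, 0.204]
ft_force: [-0.0, 0.2, -0.6]
grip_width: 0.0002
```

Emit:
move_arm --steps '[[[-4.3,-0.7,-2.5],0],[[-4.3,-0.7,-2.5],0],[[-4.3,-0.7,-2.5],0],[[-4.3,-0.7,-2.5],0],[[-4.3,-0.7,-2.5],0],[[-4.3,-0.7,-2.5],0],[[-4.3,-0.7,-2.5],0],[[-4.3,-0.7,-2.5],0],[[0,0,0],0]]'

```text
time_s: 34.42
tool_pos: [0.6057, 0.0274, 0.1158]
tcp_rot: [-0.073, 0.976, -0.004, 0.206]
ft_force: [0.2, -0.1, 0.2]
grip_width: 0.0004
```

```bash
python3 st.py
```

```text
t 34.42 q [-0.125  0.012  2.043  0.114  0.681 -1.92 ] pos [0.606 0.027 0.116] F [ 0.178 -0.051  0.158] w 0.0004
tilt 23.743928471467587 zaz 3.1186158893061813 yaz 98.13990541338309 y [-0.141  0.989 -0.038]
```

Emit:
move_arm --steps '[[[-3,-0.5,-2],0],[[-3,-0.5,-2],0],[[-3,-0.5,-2],0],[[-2,-0.3,-1.5],0],[[0,0,0],0]]'

```text
time_s: 35.05
tool_pos: [0.5948, 0.0255, 0.1082]
tcp_rot: [-0.073, 0.976, -0.004, 0.206]
ft_force: [0.5, -1.4, -0.0]
grip_width: -0.0001
```

Emit:
move_arm --steps '[[[-2,-0.3,-1],0],[[0,0,0],0]]'

```text
time_s: 35.3
tool_pos: [0.5937, 0.0253, 0.1081]
tcp_rot: [-0.073, 0.976, -0.004, 0.207]
ft_force: [2.6, 0.5, 0.1]
grip_width: -0.0004
```

Emit:
move_arm --steps '[[[-2,-0.3,-1],0],[[0,0,0],0]]'

```text
time_s: 35.55
tool_pos: [0.5931, 0.025, 0.1084]
tcp_rot: [-0.073, 0.975, -0.005, 0.208]
ft_force: [6.9, 2.0, 1.8]
grip_width: -0.0001
```

Emit:
move_arm --steps '[[[-2,-0.3,-1],0],[[0,0,0],0]]'

```text
time_s: 35.8
tool_pos: [0.5925, 0.0246, 0.1088]
tcp_rot: [-0.073, 0.975, -0.005, 0.21]
ft_force: [8.2, 2.3, 3.6]
grip_width: 0.0001
```

```bash
python3 st.py
```

```text
t 35.8 q [-0.135 -0.014  2.087  0.126  0.656 -1.939] pos [0.593 0.025 0.109] F [8.221 2.326 3.584] w 0.0001
tilt 24.239128517691718 zaz 2.989862881048805 yaz 98.09273346916666 y [-0.141  0.989 -0.04 ]
```

Emit:
move_arm --steps '[[[9,1.5,10],0],[[5,0,50],0],[[-10,-10,40],0],[[0,0,0],0]]'

```text
time_s: 36.3
tool_pos: [0.595, 0.0155, 0.2101]
tcp_rot: [-0.073, 0.975, -0.005, 0.209]
ft_force: [-0.0, -0.5, -0.2]
grip_width: 0.0001
```

```bash
python3 st.py; python3 -c "
from h import *
import pickle
p=cam('wrist');w=save('wrist','w9');pickle.dump(p,open('w9.pkl','wb'))
cv2.imwrite('pics/c9.png',cv2.resize(w[60:400,60:520],(800,591),interpolation=2)[:,:,::-1])"
```

```text
t 36.3 q [-0.153 -0.144  1.998  0.108  0.877 -1.926] pos [0.595 0.016 0.21 ] F [-0.041 -0.502 -0.172] w 0.0001
tilt 24.111023384943284 zaz 2.893015294884885 yaz 98.10404795205534 y [-0.141  0.989 -0.041]
```

View pics/c9.png

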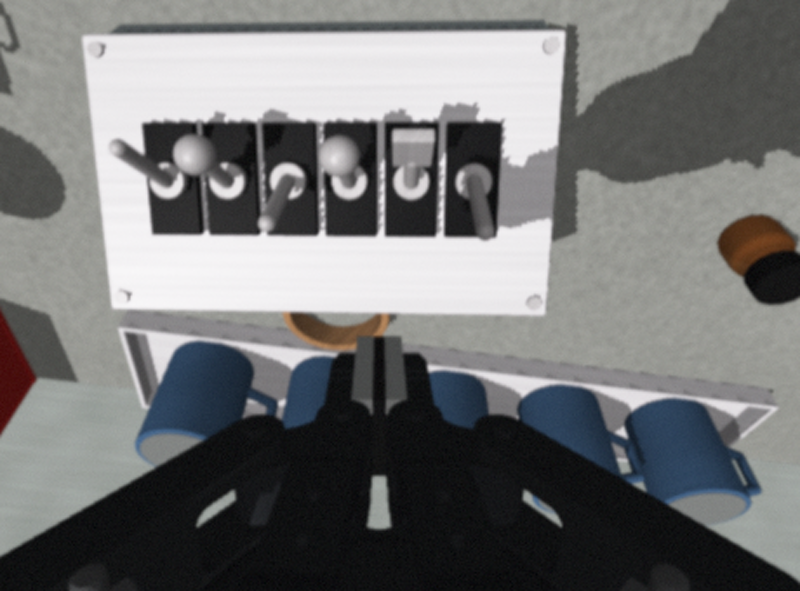

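```bash
cat > chk.py <<'E'
from h import *
import pickle,sys
np.set_printoptions(precision=0,suppress=True)
psi=np.radians(9.2);ex=np.array([np.cos(psi),np.sin(psi)]);ey=np.array([-ex[1],ex[0]]);piv=np.array([.6153,-.0179])
def pt(y,th,r,off=0):
    a=np.radians(120)+.45-th
    return np.r_[piv+ey*y+ex*(r*np.cos(a)+off*np.cos(a+np.pi/2)),.0854+r*np.sin(a)+off*np.sin(a+np.pi/2)]
p=pickle.load(open(sys.argv[1],'rb'))
px=lambda X:((proj(p,[X])-60)*1.739)[0]
for th in(-.2,-.1,0,.1,.45,.8,.9): print(th,'paddle ends',px(pt(.048,th,.05,.003)),px(pt(.048,th,.05,-.003)),'rod6',px(pt(-.08,th,.05)),'ballb',px(pt(-.048,th,.041)),'bat4',px(pt(-.016,th,.05)),'balla',px(pt(.016,th,.041)),'bat1',px(pt(.08,th,.05)))
E
python3 chk.py w9.pkl
```

```text
-0.2 paddle ends [414. 110.] [415. 121.] rod6 [118. 116.] ballb [198. 130.] bat4 [264. 116.] balla [341. 130.] bat1 [491. 116.]
-0.1 paddle ends [415. 119.] [414. 132.] rod6 [116. 126.] ballb [197. 138.] bat4 [263. 126.] balla [341. 138.] bat1 [492. 126.]
0 paddle ends [414. 130.] [414. 143.] rod6 [114. 136.] ballb [195. 146.] bat4 [262. 136.] balla [340. 146.] bat1 [492. 136.]
0.1 paddle ends [414. 141.] [414. 154.] rod6 [112. 147.] ballb [195. 155.] bat4 [261. 147.] balla [340. 155.] bat1 [492. 148.]
0.45 paddle ends [414. 182.] [414. 197.] rod6 [112. 188.] ballb [195. 187.] bat4 [261. 189.] balla [340. 188.] bat1 [492. 190.]
0.8 paddle ends [413. 223.] [413. 236.] rod6 [120. 227.] ballb [199. 218.] bat4 [265. 228.] balla [341. 219.] bat1 [489. 230.]
0.9 paddle ends [413. 234.] [413. 245.] rod6 [124. 237.] ballb [201. 226.] bat4 [266. 238.] balla [341. 227.] bat1 [487. 240.]
```

Emit:
move_arm --steps '[[[-26,-14,-5],0],[[-26,-15,-10],0],[[0,0,-45],0],[[0,0,-45],0],[[0,0,-27],0],[[0,0,0],0]]'

```text
time_s: 37.1
tool_pos: [0.5374, -0.0117, 0.0689]
tcp_rot: [-0.073, 0.977, -0.003, 0.202]
ft_force: [0.2, 0.7, -0.1]
grip_width: 0.0002
```

Emit:
move_arm --steps '[[[5.2,0.8,3],0],[[5.2,0.8,3],0],[[5.2,0.8,3],0],[[5.2,0.8,3],0],[[5.2,0.8,3],0],[[5.2,0.8,3],0],[[5.2,0.8,3],0],[[5.2,0.8,3],0],[[0,0,0],0]]'

```text
time_s: 38.22
tool_pos: [0.5837, -0.0063, 0.0982]
tcp_rot: [-0.073, 0.976, -0.004, 0.207]
ft_force: [-1.2, -0.6, -0.4]
grip_width: 0.0
```

```bash
python3 st.py
```

```text
t 38.23 q [-0.206 -0.015  2.109  0.173  0.651 -2.044] pos [ 0.584 -0.006  0.098] F [-1.212 -0.582 -0.38 ] w 0.0
tilt 23.870098905882855 zaz 3.101899002067712 yaz 98.13513120736539 y [-0.141  0.989 -0.039]
```

Emit:
move_arm --steps '[[[3,0.4,1.7],0],[[3,0.4,1.7],0],[[3,0.4,1.7],0],[[3,0.4,1.7],0],[[0,0,0],0]]'

```text
time_s: 38.85
tool_pos: [0.5953, -0.0048, 0.1047]
tcp_rot: [-0.073, 0.976, -0.004, 0.206]
ft_force: [-0.2, 1.1, -0.2]
grip_width: -0.0001
```

Emit:
move_arm --steps '[[[2,0.3,1],0],[[0,0,0],0]]'

```text
time_s: 39.1
tool_pos: [0.597, -0.0045, 0.1055]
tcp_rot: [-0.073, 0.976, -0.004, 0.206]
ft_force: [-0.8, 0.4, -1.7]
grip_width: -0.0004
```

Emit:
move_arm --steps '[[[2,0.3,1],0],[[0,0,0],0]]'

```text
time_s: 39.35
tool_pos: [0.5978, -0.0042, 0.1056]
tcp_rot: [-0.074, 0.976, -0.004, 0.205]
ft_force: [-5.7, -1.3, -1.0]
grip_width: -0.0001
```

Resistance is building at the expected angle; I'll press once or twice more.

Emit:
move_arm --steps '[[[2,0.3,1],0],[[0,0,0],0]]'

```text
time_s: 39.6
tool_pos: [0.5981, -0.0041, 0.1053]
tcp_rot: [-0.074, 0.976, -0.004, 0.203]
ft_force: [-12.6, -3.3, 2.2]
grip_width: 0.0
```

Emit:
move_arm --steps '[[[2,0.3,1],0],[[0,0,0],0]]'

```text
time_s: 39.85
tool_pos: [0.5984, -0.0038, 0.105]
tcp_rot: [-0.074, 0.977, -0.004, 0.201]
ft_force: [-17.6, -4.7, 2.0]
grip_width: 0.0002
```

```bash
python3 st.py
```

```text
t 39.85 q [-0.193  0.016  2.06   0.156  0.679 -2.017] pos [ 0.598 -0.004  0.105] F [-17.64   -4.74    2.003] w 0.0002
tilt 23.184092855749853 zaz 3.234873701200225 yaz 98.20419625042825 y [-0.143  0.989 -0.037]
```

Emit:
move_arm --steps '[[[-12,-2,-6],0],[[-12,-2,-7],0],[[-12,-2,-7],0],[[-12,-2,-7],0],[[-12,-2,-7],0],[[3,-21,0],0],[[3,-21,0],0],[[3,-21,0],0],[[0,0,0],0]]'

```text
time_s: 40.98
tool_pos: [0.5519, -0.0779, 0.0746]
tcp_rot: [-0.072, 0.976, -0.005, 0.206]
ft_force: [0.1, -0.5, -0.2]
grip_width: 0.0004
```

```bash
python3 st.py
```

```text
t 40.98 q [-0.386 -0.03   2.177  0.293  0.634 -2.31 ] pos [ 0.552 -0.078  0.075] F [ 0.112 -0.506 -0.151] w 0.0004
tilt 23.83329209053598 zaz 2.94609917737115 yaz 98.00719792212553 y [-0.139  0.989 -0.039]
```

Emit:
move_arm --steps '[[[5.2,0.9,3],0],[[5.2,0.9,3],0],[[5.2,0.9,3],0],[[5.2,0.9,3],0],[[5.2,0.9,3],0],[[5.2,0.9,3],0],[[5.2,0.9,3],0],[[5.2,0.9,3],0],[[3,0.5,1.7],0],[[3,0.5,1.7],0],[[3,0.5,1.7],0],[[0,0,0],0]]'

```text
time_s: 42.48
tool_pos: [0.603, -0.0679, 0.1039]
tcp_rot: [-0.073, 0.976, -0.004, 0.207]
ft_force: [0.8, -0.6, -0.0]
grip_width: 0.0
```

Emit:
move_arm --steps '[[[2,0.3,1],0],[[2,0.3,1],0],[[0,0,0],0]]'

```text
time_s: 42.85
tool_pos: [0.6066, -0.0672, 0.1055]
tcp_rot: [-0.073, 0.976, -0.004, 0.206]
ft_force: [-0.0, -0.5, -2.2]
grip_width: -0.0002
```

Emit:
move_arm --steps '[[[2,0.3,1],0],[[0,0,0],0]]'

```text
time_s: 43.1
tool_pos: [0.6079, -0.0669, 0.106]
tcp_rot: [-0.073, 0.976, -0.004, 0.205]
ft_force: [-4.0, -1.1, -1.6]
grip_width: 0.0002
```

Emit:
move_arm --steps '[[[2,0.3,1],0],[[2,0.3,1],0],[[0,0,0],0]]'

```text
time_s: 43.48
tool_pos: [0.6085, -0.0666, 0.1058]
tcp_rot: [-0.074, 0.977, -0.004, 0.202]
ft_force: [-20.7, -6.2, 4.6]
grip_width: -0.0
```

Emit:
move_arm --steps '[[[-12,-2,-6],0],[[-12,-2,-7],0],[[-12,-2,-7],0],[[-12,-2,-5],0],[[0,0,30],0],[[0,10,50],0],[[10,20,40],0],[[20,20,0],0],[[0,0,0],0]]'

```text
time_s: 44.6
tool_pos: [0.5951, -0.0234, 0.2045]
tcp_rot: [-0.074, 0.976, -0.004, 0.207]
ft_force: [-0.2, 0.1, 0.3]
grip_width: 0.0002
```

```bash
python3 st.py; python3 -c "
from h import *
import pickle
p=cam('wrist');w=save('wrist','w10');pickle.dump(p,open('w10.pkl','wb'));a=save('scene','s10');save('top','t10')
u=cv2.resize(w[60:280,60:520],(800,383),interpolation=2)
v=cv2.resize(a[150:300,140:440],(430,215),interpolation=2); v2=cv2.resize(a[160:240,150:250],(370,215),interpolation=2)
cv2.imwrite('pics/c10.png',np.vstack([u,np.hstack([v,v2])])[:,:,::-1])"; python3 chk.py w10.pkl
```

```text
t 44.6 q [-0.238 -0.133  1.998  0.153  0.881 -2.035] pos [ 0.595 -0.023  0.204] F [-0.2    0.115  0.328] w 0.0002
tilt 23.893817042560304 zaz 3.188722569514369 yaz 98.25689800688687 y [-0.144  0.989 -0.039]
-0.2 paddle ends [505. 131.] [506. 142.] rod6 [205. 136.] ballb [283. 149.] bat4 [354. 136.] balla [428. 150.] bat1 [583. 137.]
-0.1 paddle ends [506. 140.] [507. 153.] rod6 [203. 145.] ballb [282. 157.] bat4 [353. 146.] balla [428. 157.] bat1 [585. 147.]
0 paddle ends [507. 150.] [508. 164.] rod6 [202. 156.] ballb [281. 165.] bat4 [353. 156.] balla [428. 166.] bat1 [586. 157.]
0.1 paddle ends [508. 162.] [508. 176.] rod6 [201. 167.] ballb [281. 174.] bat4 [352. 168.] balla [428. 175.] bat1 [587. 169.]
0.45 paddle ends [507. 204.] [506. 218.] rod6 [201. 209.] ballb [281. 207.] bat4 [352. 210.] balla [428. 208.] bat1 [586. 212.]
0.8 paddle ends [504. 245.] [502. 257.] rod6 [206. 247.] ballb [283. 238.] bat4 [353. 249.] balla [427. 240.] bat1 [580. 252.]
0.9 paddle ends [503. 255.] [501. 266.] rod6 [208. 257.] ballb [284. 246.] bat4 [353. 259.] balla [426. 247.] bat1 [577. 261.]
```

```bash
python3 - <<'E'
import cv2,numpy as np
np.set_printoptions(precision=1,suppress=True)
for f,s in(('w9',None),('w10',None)):
    g=cv2.imread(f'pics/{f}.png',0)
    c=cv2.HoughCircles(g[:260],cv2.HOUGH_GRADIENT,1.,20,param1=100,param2=14,minRadius=9,maxRadius=16)
    if c is not None: print(f,[((x-60)*1.739,(y-60)*1.739,r) for x,y,r in c[0]])
g=cv2.imread('pics/w10.png',0)
# column profiles (crop coords) along levers
for n,x in (('bat1',583),('pad',507),('balla',427),('bat4',353),('ballb',283)):
    col=[int(g[int(60+y/1.739),int(round(60+x/1.739))]) for y in range(140,272,4)]
    print(n,col)
# gauge before/after in the top picture
a=cv2.imread('pics/t7.png').astype(int);b=cv2.imread('pics/t10.png').astype(int);print('plate diff',abs(a-b)[205:252,356:398].mean(), abs(a-b)[205:252,356:398].max())
o=cv2.imread('pics/t0.png').astype(int);d=abs(o-b).max(2)
for nm,(x,y) in dict(muga=(224,277),can=(360,282),jar=(189,193),mugb=(375,189),spat=(289,275),tape=(281,160),blue=(125,245)).items(): print(nm,d[y-14:y+14,x-14:x+14].mean().round(1))
E
```

```text
w9 [(np.float32(226.9395), np.float32(179.9865), np.float32(10.3)), (np.float32(473.8775), np.float32(181.7255), np.float32(10.5)), (np.float32(409.5345), np.float32(179.9865), np.float32(10.5)), (np.float32(166.0745), np.float32(181.7255), np.float32(9.4)), (np.float32(193.8985), np.float32(153.90149), np.float32(11.6)), (np.float32(336.4965), np.float32(155.6405), np.float32(12.1)), (np.float32(286.0655), np.float32(179.9865), np.float32(9.6)), (np.float32(743.4225), np.float32(242.5905), np.float32(14.3))]
w10 [(np.float32(298.2385), np.float32(197.3765), np.float32(10.3)), (np.float32(421.7075), np.float32(197.3765), np.float32(10.5)), (np.float32(359.1035), np.float32(197.3765), np.float32(10.3)), (np.float32(279.1095), np.float32(244.3295), np.float32(9.6)), (np.float32(546.91547), np.float32(199.1155), np.float32(10.9)), (np.float32(423.4465), np.float32(246.0685), np.float32(10.6)), (np.float32(484.3115), np.float32(199.1155), np.float32(9.6)), (np.float32(237.37349), np.float32(197.3765), np.float32(9.4)), (np.float32(788.6365), np.float32(258.2415), np.float32(12.0))]
bat1 
[... 183 characters left out ...]
166, 190, 193, 156, 142, 142, 142, 135, 93, 25, 24, 24, 31, 35, 42, 42, 54, 59, 62, 69, 102, 107, 121, 118, 124, 193, 233, 236, 236, 235]
balla [73, 32, 33, 33, 35, 34, 30, 32, 31, 32, 47, 184, 216, 199, 131, 90, 89, 88, 88, 93, 91, 89, 90, 99, 107, 115, 116, 116, 113, 113, 162, 169, 233]
bat4 [82, 36, 35, 37, 37, 37, 37, 38, 41, 36, 61, 181, 215, 201, 162, 128, 113, 110, 105, 103, 101, 99, 97, 93, 104, 171, 194, 186, 156, 237, 239, 241, 238]
ballb [63, 16, 28, 35, 39, 40, 42, 38, 38, 40, 41, 49, 172, 218, 224, 226, 211, 148, 67, 94, 107, 94, 107, 134, 155, 180, 190, 195, 192, 183, 170, 190, 241]
plate diff 2.161263086795002 8
muga 17.1
can 12.8
jar 9.9
mugb 5.8
spat 30.9
tape 10.7
blue 11.8
```

Emit:
move_arm --steps '[[[0,10,40],0],[[0,0,40],0],[[0,0,0],0],[[0,0,0],0]]'

```text
time_s: 45.25
tool_pos: [0.5937, -0.0149, 0.2823]
tcp_rot: [-0.073, 0.976, -0.004, 0.205]
ft_force: [-0.8, 0.2, -1.1]
grip_width: -0.0
```

```bash
python3 -c "
from workcell import bot
o=bot.get_obs(); print(o['time_s'],o['tool_pos'],o['joint_vel'].round(3)); print(bot.hand_in())"
```

```text
45.25 [ 0.59369191 -0.01492073  0.28229533] [ 0.003  0.017  0.023 -0.    -0.     0.003]
the job is handed in; nothing more can be done
None
```

I handed the job in at about 45 s of the 67 s allowed. The thermometer came off its hook and was set down upright on the larger warming plate. The paddle was thrown OFF first, and then both ball toggles ON.

- **Tilt:** Moves only allow turns about the vertical. I got the 45° tilt by pushing the arm against its reach and joint limits. Twice it flipped over backwards in free space, and I brought it back. One stall at a joint limit tipped the thermometer about 11° while carried; I corrected this before setting it down.
- **Thermometer:** It touched down at about 8 N before I let go, and a picture afterwards shows it standing upright. I aimed the plate's middle between the dial case and the centre of the foot. Measured just before it was set down, the case was about 14 mm to one side of the middle and the foot about 10 mm to the other. The plate area had not changed between that picture and the end.
- **Paddle:** A picture taken after the throw puts it at its OFF stop, about 0 rad. The final picture data agree.
- **Ball toggles:** In the final picture data both sit at about 0.88 to 0.9 rad, which is ON. The wrist force was under 25 N against the stops.
- **Rod toggles:** The one whose end I could read (bat 4th in the row) was unchanged at about 0.8 rad. I did not get a clear reading on the other two.

**Not confirmed:** The 12-picture limit ran out, so I did not see the last picture and the closing checks are numbers only. The overhead before-and-after comparison was unclear for the spatula, which was probably hidden by the arm. I saw no sign of contact with any loose object.

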